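# Fit and pin the anvil blocks in the shuttle of an ear-loop welding press

## Task

Set up the welding press: pull its shuttle all the way out, seat every anvil block lying on the table flat in a pocket of its own with its eye over the pocket's hole, and lock each block with a locating pin from the rack, pushed through the eye until the pin's head rests on the block. Then slide the loaded shuttle all the way in under the welding head to its stop. Do not knock against the welding head or shove the other things on the table about.

Things in the scene. Friction and masses are not known exactly. Their poses are not given: they have to be found in the camera images.
- shuttle (a joint): how far the shuttle of the welding press is drawn out (m): 0 = fully in under the head, 0.27 = fully out, a stop at each end. As it grows the shuttle slides level along the -y axis of the pocket frames; about 4 N of friction; it stays where it is left.
- shuttle_handle (a point): top centre of the upright round black handle post at the shuttle's -y end (moves with it). Post 18 mm in diameter, 55 mm tall, on a 30 mm wide arm; its foot and the arm's top are 32 mm above the table. The nearest fence is about 40 mm away; with the shuttle fully in the post stands 73 mm from the side of the overhanging head.
- pocket0 (a point): floor centre of one of three pockets in the aluminium shuttle (moves with it; row along y, 72 mm apart), 32 mm above the table; z up, x away from the robot. Pocket 59 (y) x 99 (x) mm; fences vertical for 5 mm, then 45 degree sloped tops (13 mm wide, 11.5 mm high; end ones 8 wide, 9 high). A 12.5 mm hole 22 mm deep is in its floor at x = -32 mm, y = 0 (robot's side).
- pocket1 (a point): floor centre of one of three pockets in the aluminium shuttle (moves with it; row along y, 72 mm apart), 32 mm above the table; z up, x away from the robot. Pocket 59 (y) x 99 (x) mm; fences vertical for 5 mm, then 45 degree sloped tops (13 mm wide, 11.5 mm high; end ones 8 wide, 9 high). A 12.5 mm hole 22 mm deep is in its floor at x = -32 mm, y = 0 (robot's side).
- pocket2 (a point): floor centre of one of three pockets in the aluminium shuttle (moves with it; row along y, 72 mm apart), 32 mm above the table; z up, x away from the robot. Pocket 59 (y) x 99 (x) mm; fences vertical for 5 mm, then 45 degree sloped tops (13 mm wide, 11.5 mm high; end ones 8 wide, 9 high). A 12.5 mm hole 22 mm deep is in its floor at x = -32 mm, y = 0 (robot's side).
- block0: loose aluminium anvil block, 0.3 kg, may be absent; all alike. Base 96 (x) x 56 (y) x 16 (z) mm; origin at the centre of its underside, z up. Rib on top to grip: 18 mm thick (y), x = 0 to +44 mm, z = 16 to 50 mm. Eye: 14 mm through hole at x = -32 mm, y = 0. Seated, its x axis points along the pocket's x axis, eye over the pocket's hole.
- block0_eye (a point): centre of the eye of that block, at the top face of the base (16 mm above the underside); axes as the block's.
- block1: loose aluminium anvil block, 0.3 kg, may be absent; all alike. Base 96 (x) x 56 (y) x 16 (z) mm; origin at the centre of its underside, z up. Rib on top to grip: 18 mm thick (y), x = 0 to +44 mm, z = 16 to 50 mm. Eye: 14 mm through hole at x = -32 mm, y = 0. Seated, its x axis points along the pocket's x axis, eye over the pocket's hole.
- block1_eye (a point): centre of the eye of that block, at the top face of the base (16 mm above the underside); axes as the block's.
- block2: loose aluminium anvil block, 0.3 kg, may be absent; all alike. Base 96 (x) x 56 (y) x 16 (z) mm; origin at the centre of its underside, z up. Rib on top to grip: 18 mm thick (y), x = 0 to +44 mm, z = 16 to 50 mm. Eye: 14 mm through hole at x = -32 mm, y = 0. Seated, its x axis points along the pocket's x axis, eye over the pocket's hole.
- block2_eye (a point): centre of the eye of that block, at the top face of the base (16 mm above the underside); axes as the block's.
- pin0: loose steel pin, 60 g, one of four alike (spares may stay in the rack). Origin at the tip (lower end), z towards the head. Shank 10 mm across, 36 mm long, chamfered tip; round head 20 mm across, 34 mm tall. Starts upright in the rack, head resting on it. Fully home: head on the block's base, tip 36 mm below the base's top face, 20 mm deep in the shuttle.
- pin1: loose steel pin, 60 g, one of four alike (spares may stay in the rack). Origin at the tip (lower end), z towards the head. Shank 10 mm across, 36 mm long, chamfered tip; round head 20 mm across, 34 mm tall. Starts upright in the rack, head resting on it. Fully home: head on the block's base, tip 36 mm below the base's top face, 20 mm deep in the shuttle.
- pin2: loose steel pin, 60 g, one of four alike (spares may stay in the rack). Origin at the tip (lower end), z towards the head. Shank 10 mm across, 36 mm long, chamfered tip; round head 20 mm across, 34 mm tall. Starts upright in the rack, head resting on it. Fully home: head on the block's base, tip 36 mm below the base's top face, 20 mm deep in the shuttle.
- pin3: loose steel pin, 60 g, one of four alike (spares may stay in the rack). Origin at the tip (lower end), z towards the head. Shank 10 mm across, 36 mm long, chamfered tip; round head 20 mm across, 34 mm tall. Starts upright in the rack, head resting on it. Fully home: head on the block's base, tip 36 mm below the base's top face, 20 mm deep in the shuttle.
- rack: fixed grey plastic pin rack 184 (x) x 46 (y) x 44 (z) mm; origin at the centre of its underside. Four 13.5 mm holes in a row along its x at -69, -23, 23 and 69 mm hold the pins.
- press: fixed bed of the welding press, 120 (x) x 530 (y) x 10 mm high, on which the shuttle slides, with a column at its back. Origin on the table in the middle of the shuttle's width; axes as the pockets'. The bed runs from y = -265 to y = 265 mm.
- weld_head: white welding head, fixed, an overhang over the inner half of the bed. Origin and axes as press. Covers x = -50 to 80 mm, y = 55 to 255 mm, from 105 to 205 mm above the table; three horns, 24 mm across, reach down to 92 mm. Seated blocks' ribs and pins fully home both reach 82 mm and pass below.
- tape_roll: loose roll of clear tape, lying flat, 96 mm across, 48 mm high, 76 mm bore; origin at the centre of its underside; a bystander
- tape_a: loose roll of paper tape, lying flat, 100 mm across, 48 mm high; origin at the centre of its underside; a bystander
- tape_b: loose roll of brown tape, lying flat, 100 mm across, 48 mm high; origin at the centre of its underside; a bystander
- spray_bottle: white plastic bottle, 60 mm across, 150 mm high; origin at the centre of its underside; a bystander
- cup_of_screws: grey plastic cup, 70 mm across, 60 mm high; origin at the centre of its underside; a bystander
Mind the look-alikes: they are no part of the job. Leave any orange or red look-alike of the block0 alone.

How it is judged:
By the outcome, as a careful person would: the job done as asked, in the order asked, and still so for the second after the job is handed in, with the robot touching nothing.
Of block0, block1, block2 only 2 to 3 are there at a start; the rules pass over those that are not, and their reading is None.
At some moment in a run one of block0, block1, block2 may be knocked a few centimetres aside while the robot is not near it.
It also fails if it takes over 210 s, if anything falls off the work surface, if the arm or the gripper's body presses on something with over 40 N, if the wrist force passes 120 N, or if a joint passes its speed limit or range.

## Robot

A 6-joint arm with a two-finger parallel gripper is mounted at the origin on the work surface. World frame = base frame: x ahead of the robot, y to its left, z up, the work surface at z = 0. Lengths are in m, angles in rad, forces in N, time in s.
With the tool pointing down it reaches from about 0.325 to 0.75 m from the base axis. Payload 7.6 kg.
Tool frame: the origin (TCP) lies midway between the tips of the shut fingers; the grasp point (between the pads) lies 19 mm behind it; x points along the fingers, y is the direction in which the jaws open and shut, and the axes are right-handed (so a half turn about x gives the same grasp; the last joint's range is limited). The gripper opens to 85 mm and grips with 20 to 120 N. Pads are 22 mm wide; open, the fingers measure 114 mm over their backs; the gripper's body (76 mm by 85 mm) begins 54 mm behind the grasp point. The pads swing forward as they close: fully open they stand 13 mm farther back than shut.
Start: joints at [1.107, 0.052, 1.401, -0, 1.689, -0.07], TCP at [0.201, 0.485, 0.198] pointing down, gripper open.
Joint ranges: [-2.9, 2.9], [-0.91, 2.17], [0.12, 2.37], [-1.06, 4.2], [0.26, 2.73], [-2.93, 2.93]. Speed limits (rad/s): [2.57, 2.57, 3.01, 3.14, 3.14, 3.14].

## Interface

Orientations are given as a unit quaternion [x, y, z, w].
In Python, from workcell import r gives the robot as it stands. The module is installed in compiled form; this text tells all that it offers.
- The arm moves only by the tool jog_arm, never from a script. Its argument "steps" is one flat list of numbers, 7 for each row, row after row: the turn, a rotation vector about the tool's x, y, z in degrees, then the shift along the tool's x, y, z in m, then the opening, from 0 (shut) to 1 (fully open). In form: [rx, ry, rz, dx, dy, dz, grip, rx, ry, rz, dx, dy, dz, grip, ...]. A call has 1 to 20 rows; each row is the pose to reach, as a shift and turn from the pose measured when the call began, along the tool's axes at that moment; what a row does not reach only later rows make up. A row lasts 1/12 s, in which the tool goes at most 41.7 mm and 7.16 degrees, less where a joint would pass 70% of its speed; a pose out of reach is approached as far as the arm can. A call with a gripper value outside its range is refused whole. The fingers move at their own pace and stop on an object; the grip force is fixed at half the most. Time passes only in rows, so rows that repeat a pose let the fingers close. It gives the time, the measured TCP pose, the force and the opening at its end, in the units of the state.
- r.observe(): the state, without advancing time (a new reading comes with each control period).
- r.snapshot(name): name is "scene" or "top"; returns the picture (420x560x3 uint8, red, green, blue); there is no depth.
- r.get_calibration(name): a dict with "intrinsics" (3x3 intrinsics, pixels), "origin" and "orientation" of the camera in the world. Camera axes: x right, y up, looking along -z (the intrinsics and any distortion apply to the point x, -y, -z); pixel columns grow to the right and rows downward; lengths in m; the calibration is good to about 2 mm. A picture is of the moment at which its call begins. get_calibration takes no time and is no camera call.
- r.sign_off(): hands the job in, once; it reports no verdict.
The state is a dict: "time_s": time; "joint_pos": joint angles; "dq": joint speeds; "effort": joint torques, N m; "position": TCP position; "tool_rot": TCP orientation; "ft_force": force on the tool from outside, world axes, zero at the start; "moment": the same for the moment, N m; "grip_width": finger opening in m.
Only numpy, scipy, OpenCV 4.12 (cv2) and the standard library are available. Lean on these libraries where they do the work, as an engineer would, in place of code of your own. Each camera call takes 0.05 s, during which the arm holds its last target.

## Working session

There is one attempt and no reset: what is moved stays moved. The work goes in short steps, Python scripts to look and compute and a tool call to move; the robot and the scene stay as the last step left them, time stands still between calls to the robot, and variables do not carry over. Pictures are saved under pics/ and viewed, and the job is handed in when it is done.

Besides the shell and the picture viewer there is one more tool, called after "Request:" as name(argument=value, ...), one argument or row to a line, values as JSON. jog_arm: Moves the arm, as the interface text tells. Its arguments: {"type":"object","properties":{"steps":{"type":"array"}},"required":["steps"]}

```bash
mkdir -p pics; ls; python3 - <<'E'
from workcell import r
import cv2
o=r.observe(); print(o)
for n in ("scene","top"):
    im=r.snapshot(n); cv2.imwrite(f"pics/{n}0.png",im[:,:,::-1]); print(n,r.get_calibration(n))
E
```

```text
pics
{'time_s': 0.0, 'joint_pos': array([ 1.10667617e+00,  5.28349779e-02,  1.40175662e+00, -1.18234519e-05,
        1.68860541e+00, -7.03055168e-02]), 'dq': array([ 3.97820532e-05, -9.11070036e-04,  9.33092090e-04, -5.76898000e-04,
        9.90823824e-04, -2.90542840e-05]), 'effort': array([ 1.41553674e-04, -3.81667614e+01, -3.60179365e+01, -9.56969552e-05,
        6.31221526e-03,  2.55515204e-05]), 'position': array([0.20127057, 0.48449083, 0.19725731]), 'tool_rot': array([ 0.13778874,  0.69358832, -0.13888513,  0.69329678]), 'ft_force': array([ 0.91528492, -0.29052424, -0.28904361]), 'moment': array([-0.02124112,  0.03320733,  0.00233389]), 'grip_width': 0.08538804339893266}
scene {'intrinsics': array([[468.18502   ,   0.        , 285.31113521],
       [  0.        , 468.18502   , 207.62052917],
       [  0.        ,   0.        ,   1.        ]]), 'origin': array([ 1.49035088, -0.02860312,  0.88918918]), 'orientation': array([0.30287473, 0.29064812, 0.64349639, 0.64008043])}
top {'intrinsics': array([[520.07582807,   0.        , 283.79297512],
       [  0.        , 520.07582807, 224.31668654],
       [  0.        ,   0.        ,   1.        ]]), 'origin': array([ 0.30255461, -0.02000171,  1.41118061]), 'orientation': array([ 0.06580339, -0.05869561, -0.69494967,  0.71363135])}
```

View pics/scene0.png

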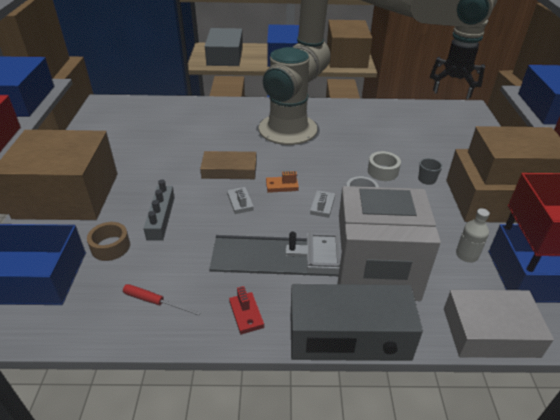

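View pics/top0.png

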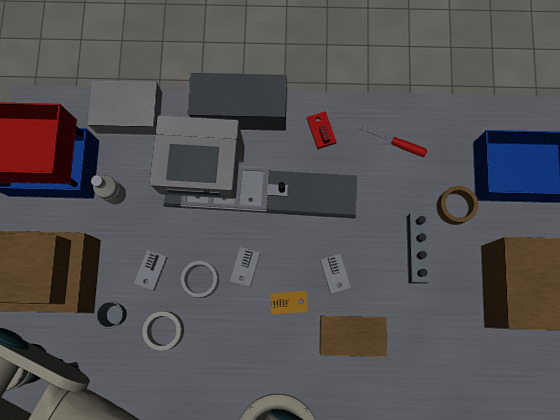

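Top view shows three silver blocks at about (150,270), (244,266) and (336,272). The orange (288,302) and red (321,130) look-alikes are to be left alone. The rack is at (419,247) and the handle at (282,187). I'll enlarge these to confirm.

```bash
cat > h.py <<'E'
import numpy as np, cv2
from scipy.spatial.transform import Rotation as R
from workcell import r
def cal(n):
    c=r.get_calibration(n); return np.array(c["intrinsics"]),np.array(c["origin"]),R.from_quat(c["orientation"]).as_matrix()
def proj(n,P):
    K,o,M=cal(n); p=(np.atleast_2d(P)-o)@M; p=p*[1,-1,-1]; q=p@K.T; return q[:,:2]/q[:,2:]
def back(n,uv,z):
    K,o,M=cal(n); uv=np.atleast_2d(uv).astype(float); d=np.c_[uv,np.ones(len(uv))]@np.linalg.inv(K).T
    d=(d*[1,-1,-1])@M.T; t=(z-o[2])/d[:,2]; return o+d*t[:,None]
def snap(n,f,box=None,s=1):
    im=r.snapshot(n)[:,:,::-1].copy(); cv2.imwrite(f"pics/{f}_raw.png",im); return crop(im,f,box,s)
def crop(im,f,box,s):
    if box: im=im[box[1]:box[3],box[0]:box[2]]
    im=cv2.resize(im,None,fx=s,fy=s,interpolation=cv2.INTER_CUBIC); cv2.imwrite(f"pics/{f}.png",im); return im
E
python3 - <<'E'
from h import *
im=cv2.imread("pics/top0.png")
crop(im,"c1",(120,230,360,320),3.3)
crop(im,"c2",(150,110,430,290),2.8)
E
```

```text
(no output)
```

View pics/c1.png

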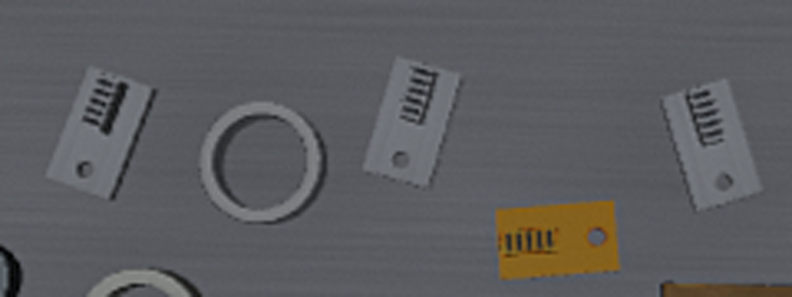

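View pics/c2.png

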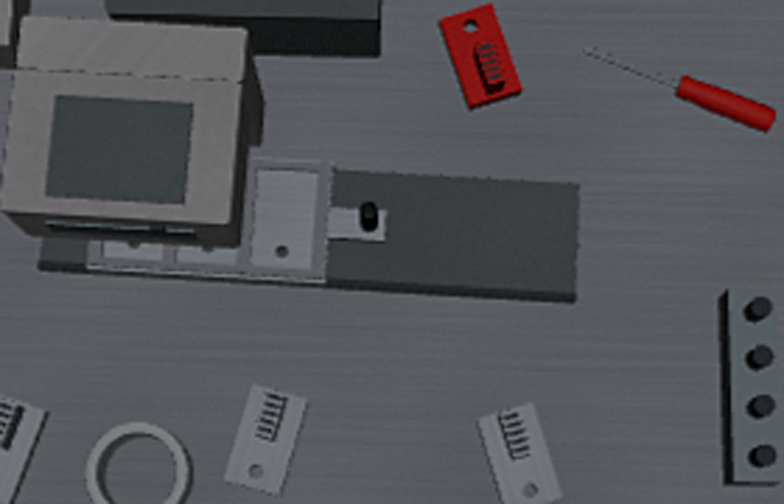

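```bash
cat >> h.py <<'E'
CL=np.array([[48,28],[48,-28],[-48,-28],[-48,28],[-32,0]])/1000 # upper-left.. order chosen per call
def fitblock(n,uv,z=.016,pts=CL):
    W=back(n,uv,z)[:,:2]; a=pts-pts.mean(0); b=W-W.mean(0)
    H=a.T@b; th=np.arctan2(H[0,1]-H[1,0],H[0,0]+H[1,1]); c,s=np.cos(th),np.sin(th); Rm=np.array([[c,-s],[s,c]])
    t=W.mean(0)-Rm@pts.mean(0); res=W-(pts@Rm.T+t); return t,th,res
E
python3 - <<'E'
from h import *
# image left = +y
for nm,c in dict(A=[(90,65),(155,88),(112,200),(47,178),(85,169)],B=[(399,55),(462,74),(430,187),(364,169),(401,159)],C=[(661,97),(727,78),(763,189),(697,210),(724,181)]).items():
    uv=np.array(c)/3.3+[120,230]
    t,th,res=fitblock("top",uv); print(nm,t.round(4),np.degrees(th).round(1),(res*1000).round(1).tolist())
uv=np.array([(369,210)])/2.8+[150,110]; print("handle",back("top",uv,.087))
print("rack pins",back("top",np.array([(761,307),(763,356),(764,404),(765,454)])/2.8+[150,110],.078))
# bed corners z=.01
print("bed",back("top",np.array([(579,184),(576,292),(38,262)])/2.8+[150,110],.01))
print("hole2",back("top",np.array([(282,251)])/2.8+[150,110],.032))
im=cv2.imread("pics/top0.png")
crop(im,"c3",(160,150,300,220),5.6)
crop(im,"c4",(395,200,445,295),6)
crop(cv2.imread("pics/scene0.png"),"c5",(200,170,440,300),3.2)
E
```

```text
A [0.4167 0.3522] -17.3 [[0.7, 0.4], [-0.1, -0.8], [-0.3, -0.6], [-0.7, -0.0], [0.4, 1.1]]
B [0.4327 0.0977] -14.4 [[0.3, -1.1], [-0.0, 0.9], [0.4, -0.3], [-0.5, -0.5], [-0.2, 1.0]]
C [ 0.4211 -0.1452] 18.4 [[-0.2, 0.1], [-0.9, -0.4], [0.8, 0.2], [0.2, 0.1], [0.1, 0.1]]
handle [[0.64279109 0.0047027  0.087     ]]
rack pins [[ 0.56149295 -0.36200295  0.078     ]
 [ 0.51543934 -0.36295954  0.078     ]
 [ 0.47083262 -0.36300657  0.078     ]
 [ 0.42491411 -0.36301703  0.078     ]]
bed [[ 0.69440424 -0.20156726  0.01      ]
 [ 0.58500482 -0.19891666  0.01      ]
 [ 0.60155923  0.33101616  0.01      ]]
hole2 [[0.61382761 0.08902035 0.032     ]]
```

View pics/c3.png

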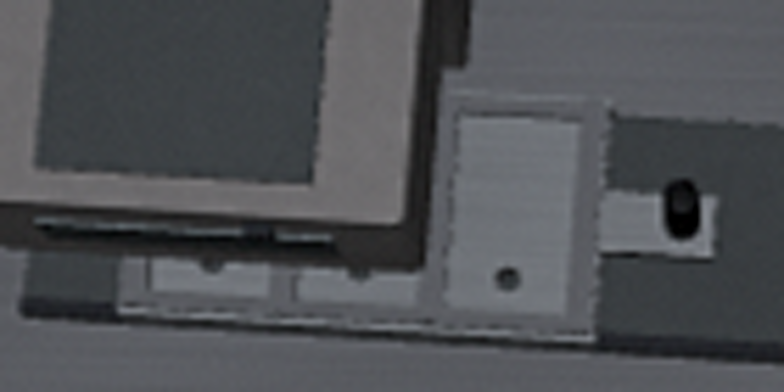

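View pics/c4.png

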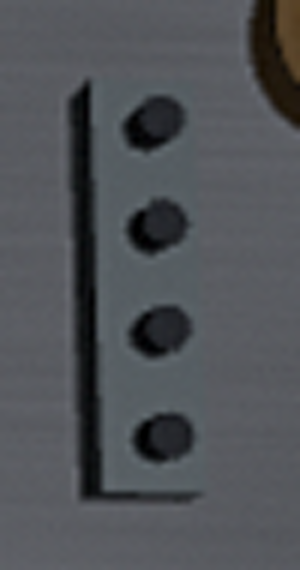

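View pics/c5.png

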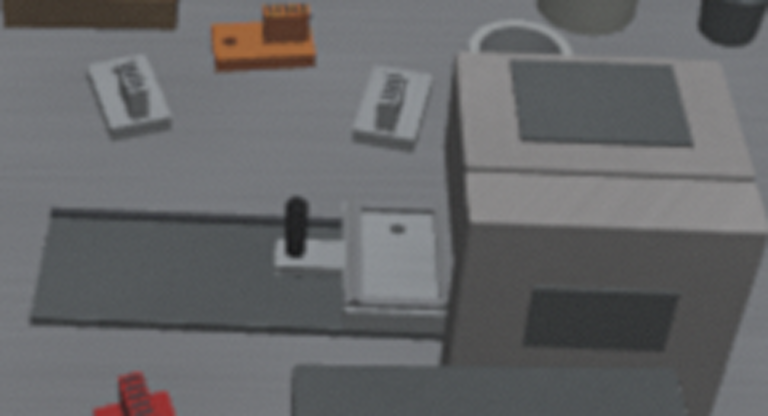

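```bash
cat >> h.py <<'E'
def st():
    o=r.observe(); M=R.from_quat(o["tool_rot"]).as_matrix()
    print("t",round(o["time_s"],2),"pos",(o["position"]*1000).round(1),"jawyaw",round(np.degrees(np.arctan2(M[1,1],M[0,1])),2),"tilt",np.degrees(M[2]).round(2)[1:],"F",o["ft_force"].round(1),"grip",round(o["grip_width"]*1000,1),"q6",o["joint_pos"].round(2)[[0,5]]); return o,M
def plan(pos,jawyaw):
    o,M=st(); cur=np.degrees(np.arctan2(M[1,1],M[0,1]))
    d=(jawyaw-cur+90)%180-90; j=np.radians(cur+d)
    y=np.array([np.cos(j),np.sin(j),0]); x=np.array([0,0,-1.]); T=np.c_[x,y,np.cross(x,y)]
    rv=np.degrees(R.from_matrix(M.T@T).as_rotvec()); dp=M.T@(np.array(pos)-o["position"])
    print("row rot",rv.round(2),"shift",dp.round(4),"rows>=",int(np.ceil(max(np.linalg.norm(dp)/.0417,np.linalg.norm(rv)/7.16))))
E
python3 - <<'E'
from h import *
plan((.201,.485,.33),90-17.3)
plan((.643,.005,.33),-2)
plan((.643,.005,.33),88)
E
```

```text
t 0.1 pos [201.3 484.5 197.3] jawyaw 67.44 tilt [-0.08 -0.01] F [ 0.2 -0.6 -0.5] grip 85.9 q6 [ 1.11 -0.07]
row rot [-5.26 -0.01  0.08] shift [-1.327e-01  1.000e-04 -4.000e-04] rows>= 4
t 0.1 pos [201.3 484.5 197.3] jawyaw 67.44 tilt [-0.08 -0.01] F [ 0.2 -0.6 -0.5] grip 85.9 q6 [ 1.11 -0.07]
row rot [6.944e+01 5.000e-02 8.000e-02] shift [-0.1323 -0.2735  0.5919] rows>= 16
t 0.1 pos [201.3 484.5 197.3] jawyaw 67.44 tilt [-0.08 -0.01] F [ 0.2 -0.6 -0.5] grip 85.9 q6 [ 1.11 -0.07]
row rot [-2.056e+01 -2.000e-02  8.000e-02] shift [-0.1323 -0.2735  0.5919] rows>= 16
```

Request:
jog_arm(
  steps=[0,0,0.1,-0.13,0,0,0.6,0,0,0.1,-0.13,0,0,0.6,0,0,0.1,-0.13,0,0,0.6,0,0,0.1,-0.13,0,0,0.6,69.4,0,0.1,-0.132,-0.2735,0.592,0.6,69.4,0,0.1,-0.132,-0.2735,0.592,0.6,69.4,0,0.1,-0.132,-0.2735,0.592,0.6,69.4,0,0.1,-0.132,-0.2735,0.592,0.6,69.4,0,0.1,-0.132,-0.2735,0.592,0.6,69.4,0,0.1,-0.132,-0.2735,0.592,0.6,69.4,0,0.1,-0.132,-0.2735,0.592,0.6,69.4,0,0.1,-0.132,-0.2735,0.592,0.6,69.4,0,0.1,-0.132,-0.2735,0.592,0.6,69.4,0,0.1,-0.132,-0.2735,0.592,0.6,69.4,0,0.1,-0.132,-0.2735,0.592,0.6,69.4,0,0.1,-0.132,-0.2735,0.592,0.6,69.4,0,0.1,-0.132,-0.2735,0.592,0.6,69.4,0,0.1,-0.132,-0.2735,0.592,0.6,69.4,0,0.1,-0.132,-0.2735,0.592,0.6,69.4,0,0.1,-0.132,-0.2735,0.592,0.6],
)

```text
time_s: 1.77
position: [0.6446, 0.0016, 0.3279]
tool_rot: [-0.509, -0.491, 0.51, -0.491]
ft_force: [0.5, 0.8, -0.4]
grip_width: 0.0512
```

```bash
python3 - <<'E'
from h import *
plan((.6428,.0047,.100),-1.8)
snap("scene","s1",(220,120,360,260),5)
print(proj("scene",[[.6428,.0047,.087],[.6428,.0047,.032]]))
E
```

```text
t 1.77 pos [644.6   1.6 327.9] jawyaw -2.11 tilt [-0.07  0.05] F [ 0.5  0.8 -0.4] grip 51.2 q6 [-0.05 -0.02]
row rot [-0.31  0.05  0.07] shift [ 0.2279 -0.0016 -0.0032] rows>= 6
[[291.99761954 232.72863301]
 [291.41950583 248.31362388]]
```

View pics/s1.png

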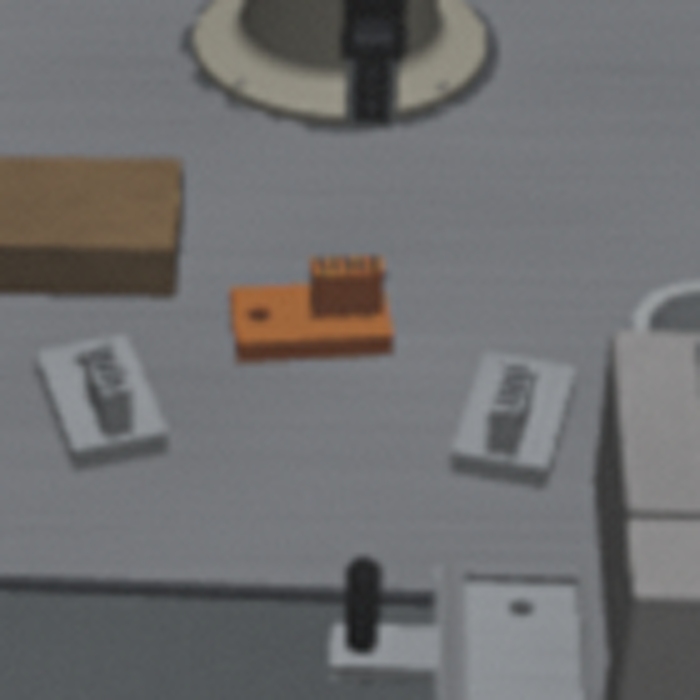

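The scene picture puts the post top at about (292.6, 233.6) px, against 292.0, 232.7 projected from the top view. They agree within 1 px, so I'll descend.

Request:
jog_arm(
  steps=[-0.3,0,0.1,0.15,-0.0016,-0.0032,0.6,-0.3,0,0.1,0.15,-0.0016,-0.0032,0.6,-0.3,0,0.1,0.15,-0.0016,-0.0032,0.6,-0.3,0,0.1,0.15,-0.0016,-0.0032,0.6,-0.3,0,0.1,0.19,-0.0016,-0.0032,0.6,-0.3,0,0.1,0.22,-0.0016,-0.0032,0.6,-0.3,0,0.1,0.25,-0.0016,-0.0032,0.6,-0.3,0,0.1,0.28,-0.0016,-0.0032,0.6,-0.3,0,0.1,0.28,-0.0016,-0.0032,0.6,-0.3,0,0.1,0.28,-0.0016,-0.0032,0,-0.3,0,0.1,0.28,-0.0016,-0.0032,0,-0.3,0,0.1,0.28,-0.0016,-0.0032,0,-0.3,0,0.1,0.28,-0.0016,-0.0032,0,-0.3,0,0.1,0.28,-0.0016,-0.0032,0,-0.3,0,0.1,0.28,-0.0016,-0.0032,0],
)

```text
time_s: 3.07
position: [0.6444, 0.0015, 0.049]
tool_rot: [-0.508, -0.491, 0.509, -0.492]
ft_force: [-4.9, 0.4, 5.9]
grip_width: 0.0137
```

```bash
python3 - <<'E'
from h import *
st()
E
```

```text
t 3.07 pos [644.4   1.5  49. ] jawyaw -1.99 tilt [0.06 0.11] F [-4.9  0.4  5.9] grip 13.7 q6 [-0.05 -0.02]
```

```bash
python3 - <<'E'
from h import *
snap("scene","s2",(240,160,360,280),5)
st()
E
```

```text
t 3.12 pos [644.4   1.5  49. ] jawyaw -1.99 tilt [0.06 0.11] F [-5.   0.9  5.8] grip 13.6 q6 [-0.05 -0.02]
```

View pics/s2.png

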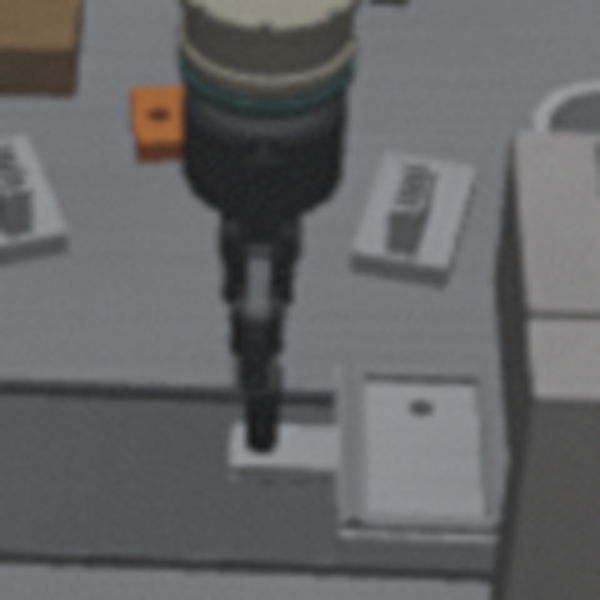

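Request:
jog_arm(
  steps=[0,0,0,0,0,0.01,0,0,0,0,0,0,0.03,0,0,0,0,0,0,0.05,0,0,0,0,0,0,0.07,0,0,0,0,0,0,0.09,0,0,0,0,0,0,0.11,0,0,0,0,0,0,0.13,0,0,0,0,0,0,0.15,0,0,0,0,0,0,0.17,0,0,0,0,0,0,0.19,0,0,0,0,0,0,0.2,0,0,0,0,0,0,0.205,0,0,0,0,0,0,0.205,0],
)

```text
time_s: 4.2
position: [0.6367, -0.2045, 0.0492]
tool_rot: [-0.508, -0.49, 0.51, -0.492]
ft_force: [-2.8, -3.6, -5.8]
grip_width: 0.0134
```

```bash
python3 - <<'E'
from h import *
st()
E
```

```text
t 4.2 pos [ 636.7 -204.5   49.2] jawyaw -2.06 tilt [-0.02  0.17] F [-2.8 -3.6 -5.8] grip 13.4 q6 [-0.36 -0.33]
```

Request:
jog_arm(
  steps=[0,0,0,0,0,0.005,0,0,0,0,0,0,0.01,0,0,0,0,0,0,0.015,0,0,0,0,0,0,0.018,0,0,0,0,0,0,0.021,0,0,0,0,0,0,0.024,0,0,0,0,0,0,0.024,0],
)

```text
time_s: 4.78
position: [0.6358, -0.2276, 0.0492]
tool_rot: [-0.508, -0.491, 0.509, -0.491]
ft_force: [-3.3, 2.5, -4.8]
grip_width: 0.0136
```

```bash
python3 - <<'E'
from h import *
st()
snap("top","t2",(150,110,430,290),2.8)
E
```

```text
t 4.78 pos [ 635.8 -227.6   49.2] jawyaw -2.01 tilt [-0.06  0.12] F [-3.3  2.5 -4.8] grip 13.6 q6 [-0.4  -0.36]
```

View pics/t2.png

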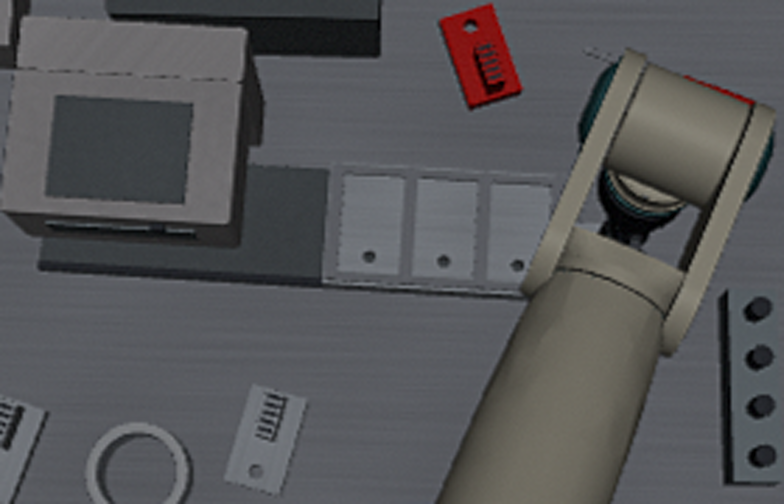

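Request:
jog_arm(
  steps=[0,0,0,0,0,0.003,0,0,0,0,0,0,0.006,0,0,0,0,0,0,0.009,0,0,0,0,0,0,0.012,0,0,0,0,0,0,0.012,0],
)

```text
time_s: 5.25
position: [0.6358, -0.2276, 0.0489]
tool_rot: [0.509, 0.499, -0.504, 0.488]
ft_force: [-9.2, 40.6, 3.7]
grip_width: 0.013
```

```bash
python3 - <<'E'
from h import *
st()
snap("top","t3",(150,110,430,290),2.8)
E
```

```text
t 5.25 pos [ 635.8 -227.6   48.9] jawyaw -1.54 tilt [-0.32 -0.92] F [-9.2 40.6  3.7] grip 13.0 q6 [-0.4  -0.38]
```

View pics/t3.png

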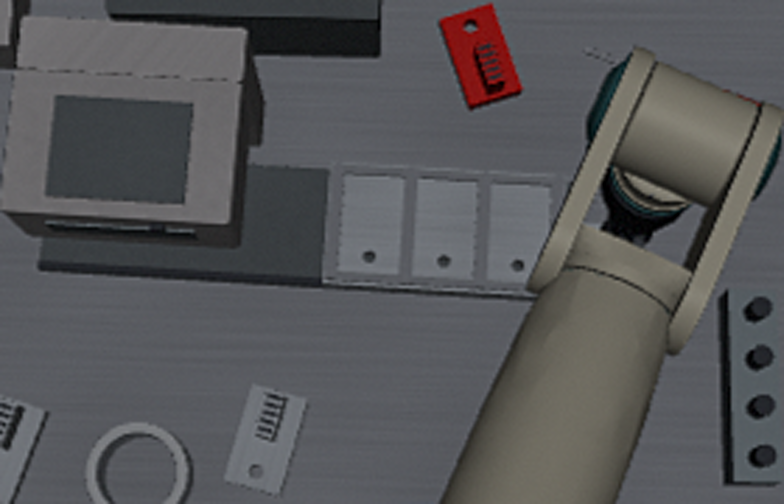

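Request:
jog_arm(
  steps=[0,0,0,0,0,0,0,0,0,0,0,0,0,0.5,0,0,0,0,0,0,0.5,0,0,0,0,0,0,0.5,0,0,0,-0.02,0,0,0.5,0,0,0,-0.05,0,0,0.5,0,0,0,-0.09,0,0,0.5,0,0,0,-0.15,0,0,0.5,0,0,0,-0.15,0,0,0.5,0,0,0,-0.15,0,0,0.5],
)

```text
time_s: 6.13
position: [0.6389, -0.2319, 0.2082]
tool_rot: [0.511, 0.493, -0.502, 0.493]
ft_force: [0.7, -0.2, 0.8]
grip_width: 0.0426
```

```bash
python3 - <<'E'
from h import *
plan((.421+.02,-.145,.20),90+18.4)
E
```

```text
t 6.13 pos [ 638.9 -231.9  208.2] jawyaw -1.59 tilt [ 0.49 -0.54] F [ 0.7 -0.2  0.8] grip 42.6 q6 [-0.41 -0.38]
row rot [70.01 -0.77 -0.09] shift [ 0.0073 -0.2003 -0.0813] rows>= 10
```

Request:
jog_arm(
  steps=[70,-0.8,0,0.007,-0.2,-0.087,0.5,70,-0.8,0,0.007,-0.2,-0.087,0.5,70,-0.8,0,0.007,-0.2,-0.087,0.5,70,-0.8,0,0.007,-0.2,-0.087,0.5,70,-0.8,0,0.007,-0.2,-0.087,0.5,70,-0.8,0,0.007,-0.2,-0.087,0.5,70,-0.8,0,0.007,-0.2,-0.087,0.5,70,-0.8,0,0.007,-0.2,-0.087,0.5,70,-0.8,0,0.007,-0.2,-0.087,0.5,70,-0.8,0,0.007,-0.2,-0.087,0.5,70,-0.8,0,0.007,-0.2,-0.087,0.5,70,-0.8,0,0.007,-0.2,-0.087,0.5,70,-0.8,0,0.007,-0.2,-0.087,0.5],
)

```text
time_s: 7.22
position: [0.4416, -0.1397, 0.2005]
tool_rot: [0.698, 0.113, -0.697, 0.115]
ft_force: [-0.3, -1.1, -0.3]
grip_width: 0.0429
```

```bash
python3 - <<'E'
from h import *
plan((.442,-.1383,.20),90+18.4)
im=snap("top","t4",(150,110,430,290),2.8)
raw=cv2.imread("pics/t4_raw.png"); crop(raw,"t4b",(255,150,405,220),5.2)
E
```

```text
t 7.22 pos [ 441.6 -139.7  200.5] jawyaw -71.46 tilt [ 0.13 -0.05] F [-0.3 -1.1 -0.3] grip 42.9 q6 [-0.39  0.86]
row rot [ 0.14 -0.05 -0.13] shift [ 0.0005 -0.0012 -0.0008] rows>= 1
```

View pics/t4b.png

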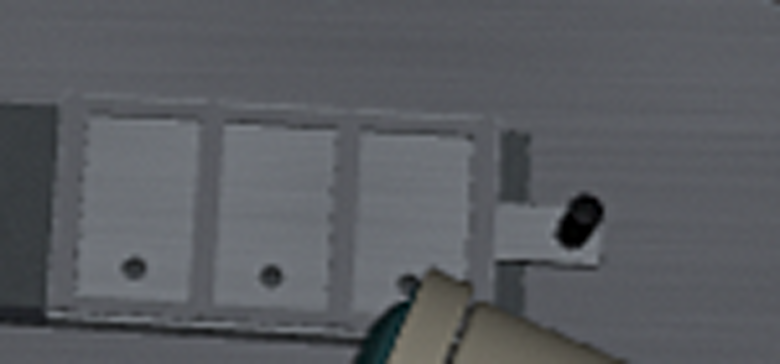

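View pics/t4.png

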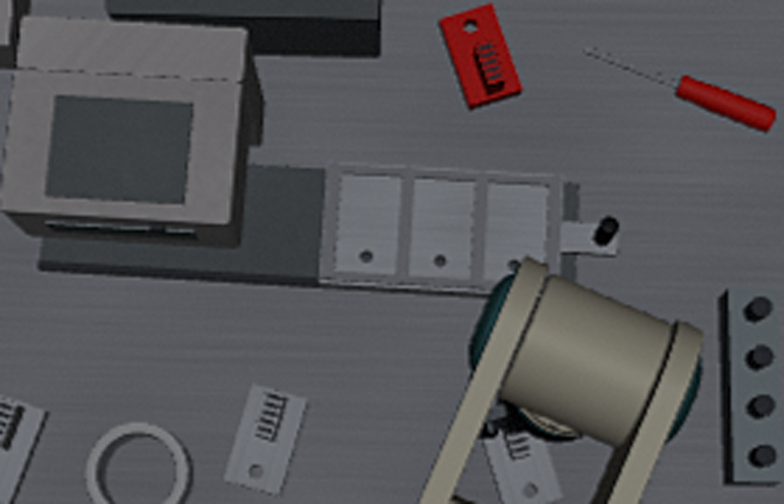

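```bash
python3 - <<'E'
from h import *
b=lambda a,z:back("top",np.array(a)/5.2+[255,150],z)
print("handle",b([(586,209)],.087))
H=b([(134,267),(272,276),(409,285)],.032); print("holes",H.round(4), np.linalg.norm(np.diff(H,axis=0),axis=1))
d=H[0]-H[2]; print("yaw",np.degrees(np.arctan2(-d[0],d[1])))
# outer shuttle corners on fence top ~ .0435
print("corners", b([(80,108),(484,129),(487,330),(55,315)],.0415).round(4))
E
```

```text
handle [[ 0.63448711 -0.22015731  0.087     ]]
holes [[ 0.6112  0.0072  0.032 ]
 [ 0.6082 -0.0649  0.032 ]
 [ 0.6052 -0.1363  0.032 ]] [0.07216627 0.0715027 ]
yaw -2.3729709236469407
corners [[ 0.6936  0.0377  0.0415]
 [ 0.6875 -0.1738  0.0415]
 [ 0.5804 -0.176   0.0415]
 [ 0.5826  0.0471  0.0415]]
```

Request:
jog_arm(
  steps=[0.1,0,-0.1,0.04,-0.001,-0.002,0.5,0.1,0,-0.1,0.08,-0.001,-0.002,0.5,0.1,0,-0.1,0.11,-0.001,-0.002,0.5,0.1,0,-0.1,0.14,-0.001,-0.002,0.5,0.1,0,-0.1,0.16,-0.001,-0.002,0.5,0.1,0,-0.1,0.178,-0.001,-0.002,0.5,0.1,0,-0.1,0.178,-0.001,-0.002,0.5,0.1,0,-0.1,0.178,-0.001,-0.002,0,0.1,0,-0.1,0.178,-0.001,-0.002,0,0.1,0,-0.1,0.178,-0.001,-0.002,0,0.1,0,-0.1,0.178,-0.001,-0.002,0,0.1,0,-0.1,0.178,-0.001,-0.002,0,0.1,0,-0.1,0.178,-0.001,-0.002,0],
)

```text
time_s: 8.35
position: [0.4438, -0.1384, 0.0231]
tool_rot: [0.699, 0.113, -0.697, 0.114]
ft_force: [-0.0, 0.6, 0.3]
grip_width: -0.0
```

```bash
python3 - <<'E'
from h import *
st()
E
```

```text
t 8.35 pos [ 443.8 -138.4   23.1] jawyaw -71.57 tilt [ 0.06 -0.1 ] F [-0.   0.6  0.3] grip -0.0 q6 [-0.38  0.87]
```

```bash
python3 - <<'E'
from h import *
snap("scene","s5",(180,150,340,270),5)
snap("top","t5",(120,220,400,320),2.8)
E
```

```text
(no output)
```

View pics/s5.png

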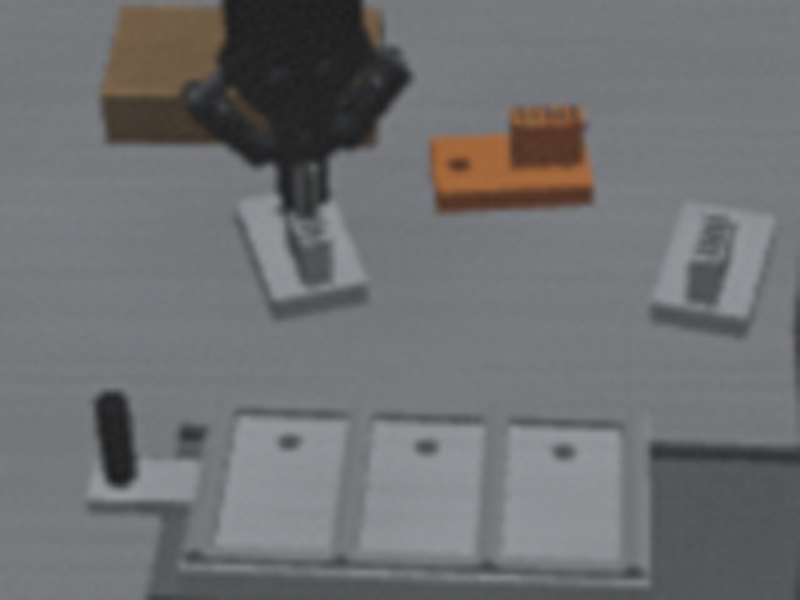

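View pics/t5.png

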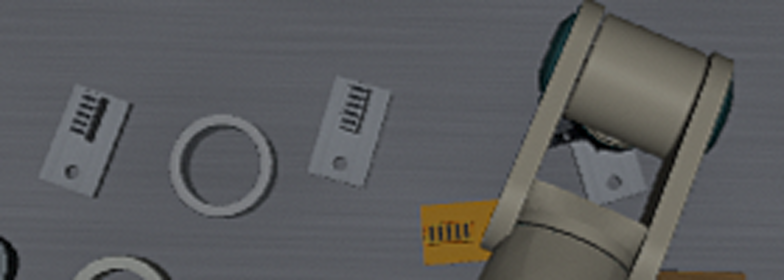

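```bash
python3 - <<'E'
from h import *
print(back("top",np.array([(705,117),(695,90),(712,145)])/3.3+[120,230],.05))
print(proj("scene",[[.4438,-.1384,.0231],[.4438,-.1384,.08],[.442,-.1383,.05]]), (proj("scene",[[.4438,-.1384,.0231]])-[180,150])*5)
c,s=np.cos(np.radians(18.4)),np.sin(np.radians(18.4))
P=np.array([[48,28,16],[48,-28,16],[-48,-28,16],[-48,28,16],[-32,0,16],[0,0,50],[44,0,50]])/1000
W=np.c_[.4211+c*P[:,0]-s*P[:,1], -.1452+s*P[:,0]+c*P[:,1],P[:,2]]
print(((proj("scene",W)-[180,150])*5).round(0))
E
```

```text
[[ 0.43879261 -0.13645601  0.05      ]
 [ 0.46011348 -0.12827967  0.05      ]
 [ 0.41673734 -0.1422219   0.05      ]]
[[241.09359474 200.93592155]
 [240.21682352 185.37345469]
 [240.76391084 193.2928661 ]] [[305.46797368 254.67960773]]
[[365. 280.]
 [270. 299.]
 [232. 200.]
 [322. 183.]
 [284. 207.]
 [294. 194.]
 [314. 240.]]
```

```bash
python3 - <<'E'
from h import *
st()
raw=cv2.imread("pics/s5_raw.png"); crop(raw,"s5b",(215,150,265,215),12)
E
```

```text
t 8.45 pos [ 443.6 -138.3   22.7] jawyaw -71.57 tilt [ 0.04 -0.07] F [ 0.9  0.4 -0.1] grip 0.1 q6 [-0.38  0.87]
```

View pics/s5b.png

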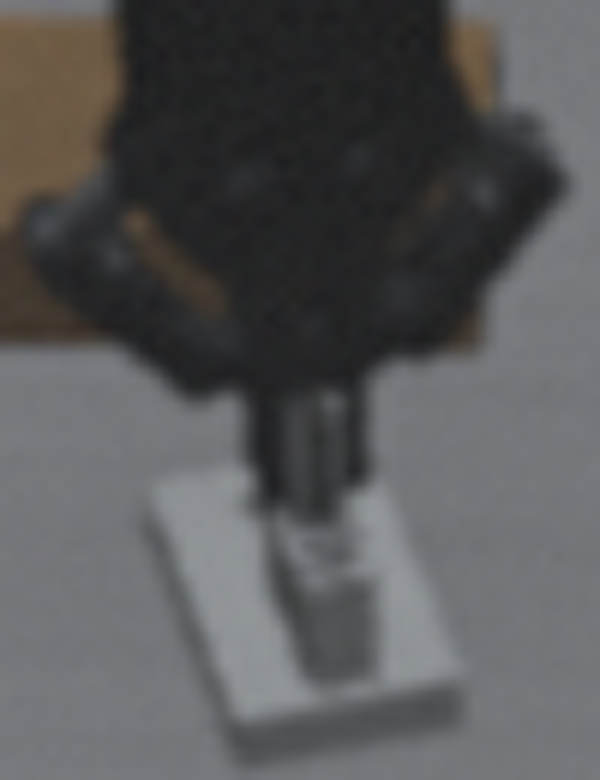

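```bash
python3 - <<'E'
from h import *
print("s2 tcp",proj("scene",[[.6444,.0015,.049]]), "now tcp",proj("scene",[[.4436,-.1383,.0227]]))
raw=cv2.imread("pics/s2_raw.png"); crop(raw,"s2b",(265,190,315,255),10)
print(back("scene",[(237,191.7)],.022))
E
```

```text
s2 tcp [[290.34315355 244.02764797]] now tcp [[241.13889313 200.99878824]]
[[ 0.39966852 -0.15364006  0.022     ]]
```

View pics/s2b.png

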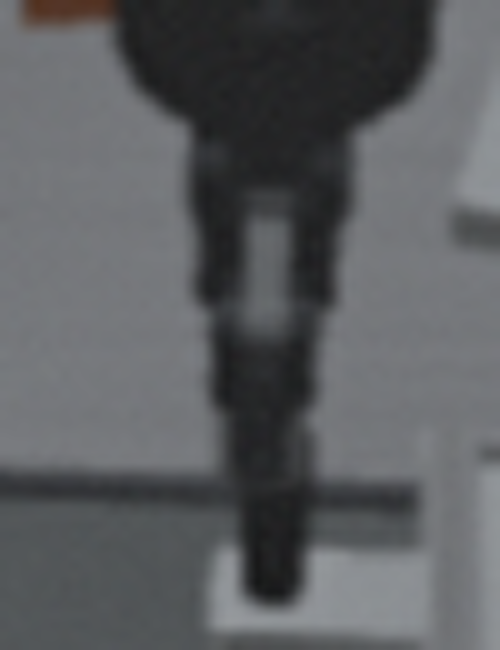

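```bash
python3 - <<'E'
from h import *
for z in (.05,.06,.07,.08): print(z,proj("scene",[[.663,.0015,z]]))
for z in (.04,.05,.06,.07): print(z,proj("scene",[[.4436,-.1383,z]]))
E
```

```text
0.05 [[290.435025   248.98708635]]
0.06 [[290.53449231 246.16216378]]
0.07 [[290.63506901 243.30573409]]
0.08 [[290.73677375 240.4172672 ]]
0.04 [[240.87785568 196.35927033]]
0.05 [[240.72497543 193.64207147]]
0.06 [[240.57060973 190.89847112]]
0.07 [[240.41473683 188.12808261]]
```

Request:
jog_arm(
  steps=[0,0,0,0.002,0,0,0,0,0,0,0.004,0,0,0,0,0,0,0.004,0,0,0],
)

```text
time_s: 8.7
position: [0.4432, -0.1382, 0.0181]
tool_rot: [0.698, 0.113, -0.698, 0.113]
ft_force: [-0.1, -0.3, -0.7]
grip_width: 0.0002
```

Request:
jog_arm(
  steps=[0,0,0,0.002,0,0,0,0,0,0,0.004,0,0,0,0,0,0,0.004,0,0,0],
)

```text
time_s: 8.95
position: [0.4436, -0.1384, 0.0168]
tool_rot: [0.698, 0.113, -0.698, 0.113]
ft_force: [-11.0, 4.9, 22.7]
grip_width: -0.0002
```

```bash
python3 - <<'E'
from h import *
st()
snap("scene","s6",(215,150,265,215),12)
E
```

```text
t 8.95 pos [ 443.6 -138.4   16.8] jawyaw -71.57 tilt [ 0.03 -0.04] F [-11.    4.9  22.7] grip -0.2 q6 [-0.38  0.87]
```

View pics/s6.png

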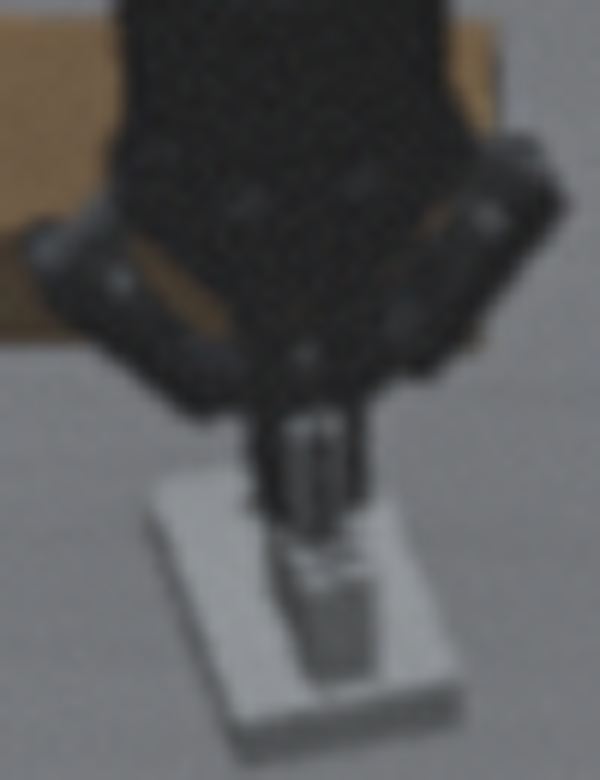

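Request:
jog_arm(
  steps=[0,0,0,-0.012,0,0,0,0,0,0,-0.012,0,0,0.5,0,0,0,-0.012,0,0,0.5,0,0,0,-0.012,0,0,0.5,0,0,0,-0.012,0,0,0.5,0,0,0,-0.004,0,0,0.5,0,0,0,0.002,0,0,0.5,0,0,0,0.004,0,0,0.5,0,0,0,0.006,0,0,0.5,0,0,0,0.006,0,0,0.5],
)

```text
time_s: 9.83
position: [0.4432, -0.1382, 0.01]
tool_rot: [-0.698, -0.113, 0.698, -0.113]
ft_force: [-0.4, -0.8, 0.1]
grip_width: 0.043
```

```bash
python3 - <<'E'
from h import *
st()
snap("scene","s7",(215,150,265,215),12)
E
```

```text
t 9.83 pos [ 443.2 -138.2   10. ] jawyaw -71.57 tilt [-0.02  0.02] F [-0.4 -0.8  0.1] grip 43.0 q6 [-0.38  0.87]
```

View pics/s7.png

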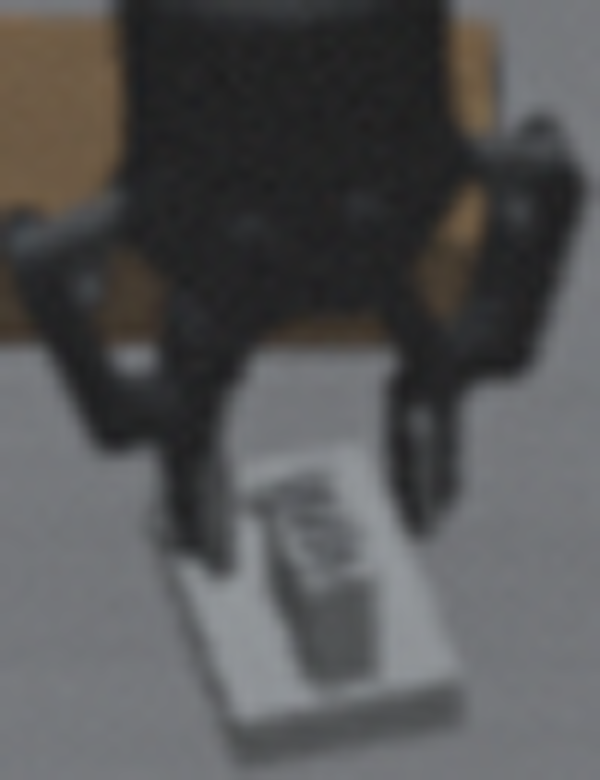

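Contact with the 50 mm rib top came at a reported z of about 17 mm, and the pictures agree. The true tip height is therefore the reported z plus about 33 mm. I'll correct for that from here on and grip lower.

Request:
jog_arm(
  steps=[0,0,0,0.007,0,0,0.5,0,0,0,0.014,0,0,0.5,0,0,0,0.02,0,0,0.5,0,0,0,0.02,0,0,0.5,0,0,0,0.02,0,0,0,0,0,0,0.02,0,0,0,0,0,0,0.02,0,0,0,0,0,0,0.02,0,0,0,0,0,0,0.02,0,0,0,0,0,0,0.02,0,0,0],
)

```text
time_s: 10.72
position: [0.4437, -0.1384, -0.0093]
tool_rot: [0.698, 0.113, -0.698, 0.113]
ft_force: [1.2, 0.9, 0.9]
grip_width: 0.017
```

```bash
python3 - <<'E'
from h import *
st()
snap("scene","s8",(215,150,265,215),12)
E
```

```text
t 10.72 pos [ 443.7 -138.4   -9.3] jawyaw -71.57 tilt [ 0.03 -0.05] F [1.2 0.9 0.9] grip 17.0 q6 [-0.38  0.87]
```

View pics/s8.png

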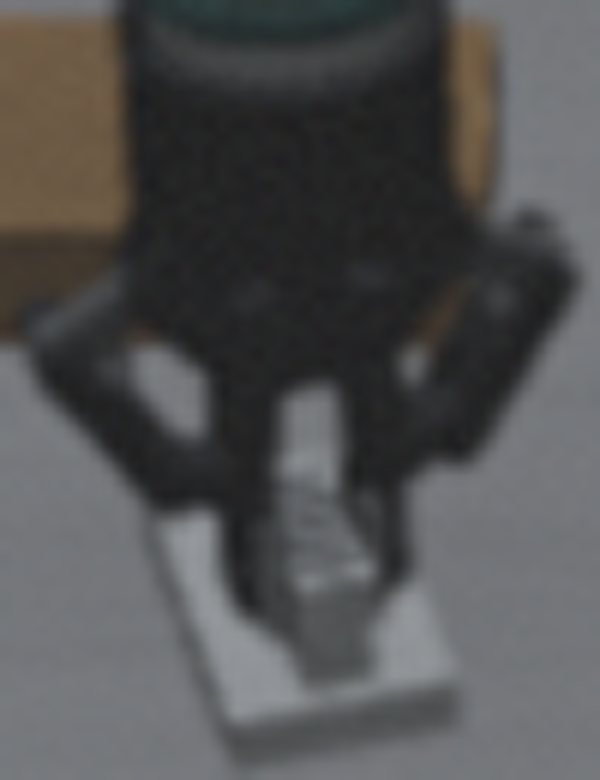

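Grip width is 17 mm on the 18 mm rib, so the block is held. Next I lift it and carry it over the -y pocket.

Request:
jog_arm(
  steps=[0,0,0,-0.02,0,0,0,0,0,0,-0.05,0,0,0,0,0,0,-0.08,0,0,0,0,0,0,-0.1,0,0,0,0,0,0,-0.1,0,0,0],
)

```text
time_s: 11.18
position: [0.4458, -0.1393, 0.0951]
tool_rot: [0.701, 0.112, -0.695, 0.115]
ft_force: [0.7, -0.1, -2.5]
grip_width: 0.0171
```

```bash
python3 - <<'E'
from h import *
plan((.6618,-.1383,.085),87.9)
E
```

```text
t 11.18 pos [ 445.8 -139.3   95.1] jawyaw -71.57 tilt [ 0.32 -0.38] F [ 0.7 -0.1 -2.5] grip 17.1 q6 [-0.38  0.87]
row rot [20.53 -0.43 -0.25] shift [ 0.0118  0.0673 -0.2052] rows>= 6
```

Request:
jog_arm(
  steps=[3,0,0,0,0.008,-0.025,0,6,0,0,0.003,0.02,-0.06,0,10,0,0,0.005,0.032,-0.095,0,14,0,0,0.008,0.045,-0.13,0,17,-0.4,-0.2,0.01,0.055,-0.165,0,20.5,-0.4,-0.2,0.0118,0.0673,-0.19,0,20.5,-0.4,-0.2,0.0118,0.0673,-0.205,0,20.5,-0.4,-0.2,0.0118,0.0673,-0.205,0,20.5,-0.4,-0.2,0.0118,0.0673,-0.205,0,20.5,-0.4,-0.2,0.0118,0.0673,-0.205,0],
)

```text
time_s: 12.02
position: [0.6604, -0.1383, 0.083]
tool_rot: [-0.706, 0.013, 0.708, 0.013]
ft_force: [0.0, 0.0, -2.9]
grip_width: 0.0168
```

```bash
python3 - <<'E'
from h import *
plan((.6618,-.1383,.037),87.9)
snap("scene","s9",(170,170,330,290),5)
snap("top","t9",(255,130,405,220),5.2)
E
```

```text
t 12.02 pos [ 660.4 -138.3   83. ] jawyaw -92.06 tilt [0.01 0.14] F [ 0.   0.  -2.9] grip 16.8 q6 [-0.26  1.35]
row rot [ 0.04  0.14 -0.01] shift [ 0.046  -0.0001 -0.0015] rows>= 2
```

View pics/s9.png

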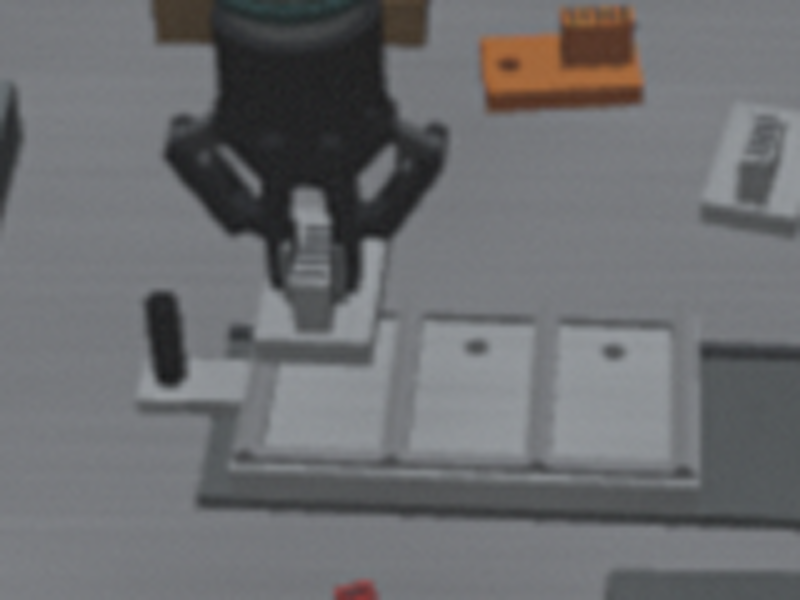

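View pics/t9.png

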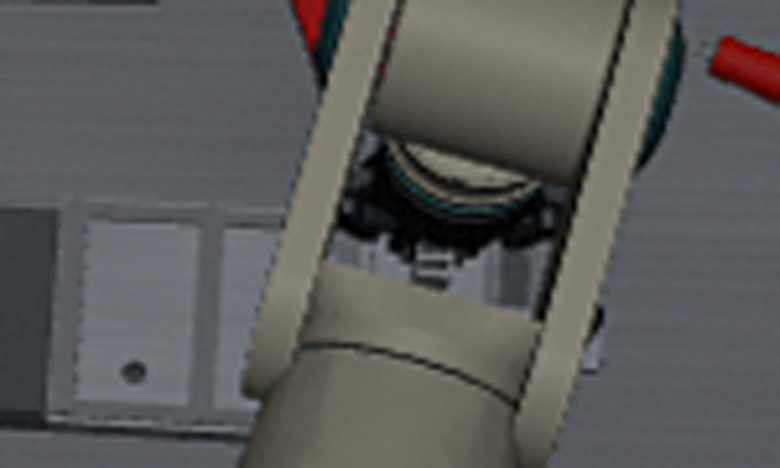

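```bash
python3 - <<'E'
from h import *
b=lambda a,z:back("scene",np.array(a)/5+[170,170],z)
F=b([(253,358),(373,362)],.092); print(F, F.mean(0)); F=b([(257,342),(377,345)],.108); print(F.mean(0))
# expected front edge for target
a=np.radians(-2.1); ex=np.array([np.cos(a),np.sin(a)])
print("tcp->front edge dist", (F.mean(0)[:2]-[.6604,-.1383])@ex)
# pocket far inner edge & near: hole positions via scene
print("holes", b([(477,346),(614,351)],.032))
# floor front edge of the pockets z=.032, mid x pocket1/2
print("far floor edge?", b([(540,462)],.0415))
E
```

```text
[[ 0.68192423 -0.16839681  0.092     ]
 [ 0.68379129 -0.11039925  0.092     ]] [ 0.68285776 -0.13939803  0.092     ]
[ 0.68787323 -0.13619036  0.108     ]
tcp->front edge dist 0.027377470527105156
holes [[ 0.6103896  -0.06299016  0.032     ]
 [ 0.61303009  0.00869192  0.032     ]]
far floor edge? [[ 0.7011578  -0.02927594  0.0415    ]]
```

Request:
jog_arm(
  steps=[0,0,0,0.015,-0.0008,-0.0018,0,0,0,0,0.03,-0.0008,-0.0018,0,0,0,0,0.042,-0.0008,-0.0018,0,0,0,0,0.048,-0.0008,-0.0018,0,0,0,0,0.053,-0.0008,-0.0018,0,0,0,0,0.053,-0.0008,-0.0018,0],
)

```text
time_s: 12.62
position: [0.6619, -0.1378, 0.0305]
tool_rot: [-0.706, 0.013, 0.708, 0.013]
ft_force: [-0.1, -0.0, -3.4]
grip_width: 0.017
```

```bash
python3 - <<'E'
from h import *
st()
snap("scene","s10",(190,190,290,265),7.5)
E
```

```text
t 12.62 pos [ 661.9 -137.8   30.5] jawyaw -92.09 tilt [0.02 0.11] F [-0.1 -0.  -3.4] grip 17.0 q6 [-0.26  1.35]
```

View pics/s10.png

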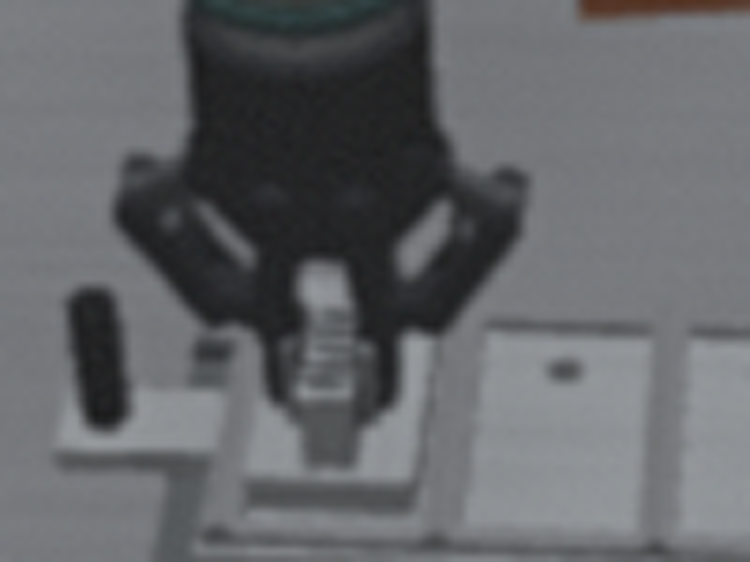

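Request:
jog_arm(
  steps=[0,0,0,0.003,0,0,0,0,0,0,0.006,0,0,0,0,0,0,0.0085,0,0,0,0,0,0,0.0085,0,0,0],
)

```text
time_s: 13.0
position: [0.6624, -0.138, 0.0228]
tool_rot: [-0.707, 0.013, 0.707, 0.013]
ft_force: [-0.5, 0.8, -3.5]
grip_width: 0.0171
```

```bash
python3 - <<'E'
from h import *
st()
snap("scene","s11",(190,190,290,265),7.5)
E
```

```text
t 13.0 pos [ 662.4 -138.    22.8] jawyaw -92.1 tilt [0.04 0.02] F [-0.5  0.8 -3.5] grip 17.1 q6 [-0.26  1.35]
```

View pics/s11.png

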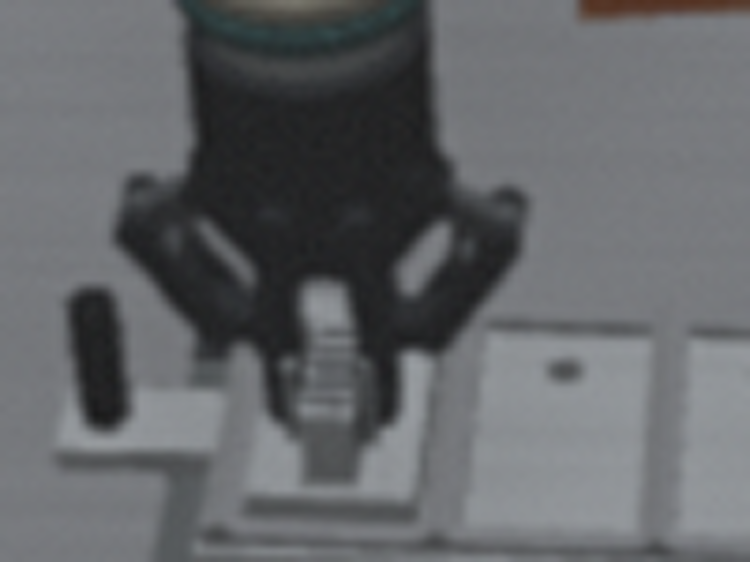

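Request:
jog_arm(
  steps=[0,0,0,0.0015,0,0,0,0,0,0,0.0025,0,0,0,0,0,0,0.0025,0,0,0],
)

```text
time_s: 13.3
position: [0.6626, -0.138, 0.0227]
tool_rot: [0.707, -0.013, -0.707, -0.013]
ft_force: [-6.4, 1.1, 8.4]
grip_width: 0.0165
```

```bash
python3 - <<'E'
from h import *
st()
E
```

```text
t 13.3 pos [ 662.6 -138.    22.7] jawyaw -92.09 tilt [ 0.05 -0.02] F [-6.4  1.1  8.4] grip 16.5 q6 [-0.26  1.35]
```

Request:
jog_arm(
  steps=[0,0,0,-0.001,0,0,0,0,0,0,-0.001,0,0,0.45,0,0,0,-0.001,0,0,0.45,0,0,0,-0.001,0,0,0.45,0,0,0,-0.02,0,0,0.45,0,0,0,-0.05,0,0,0.45,0,0,0,-0.09,0,0,0.45,0,0,0,-0.12,0,0,0.5,0,0,0,-0.12,0,0,0.5],
)

```text
time_s: 14.05
position: [0.6657, -0.1387, 0.1522]
tool_rot: [0.712, -0.014, -0.702, -0.011]
ft_force: [0.0, 0.0, 2.4]
grip_width: 0.0428
```

```bash
python3 - <<'E'
from h import *
plan((.4556,.093,.13),75.6)
E
```

```text
t 14.05 pos [ 665.7 -138.7  152.2] jawyaw -92.09 tilt [ 0.22 -0.8 ] F [0.  0.  2.4] grip 42.8 q6 [-0.26  1.35]
row rot [12.31 -0.82 -0.14] shift [ 0.0183 -0.224   0.2187] rows>= 8
```

Request:
jog_arm(
  steps=[12.3,-0.8,0,0.018,-0.224,0.219,0.5,12.3,-0.8,0,0.018,-0.224,0.219,0.5,12.3,-0.8,0,0.018,-0.224,0.219,0.5,12.3,-0.8,0,0.018,-0.224,0.219,0.5,12.3,-0.8,0,0.018,-0.224,0.219,0.5,12.3,-0.8,0,0.018,-0.224,0.219,0.5,12.3,-0.8,0,0.018,-0.224,0.219,0.5,12.3,-0.8,0,0.018,-0.224,0.219,0.5,12.3,-0.8,0,0.018,-0.224,0.219,0.5,12.3,-0.8,0,0.018,-0.224,0.219,0.5],
)

```text
time_s: 14.88
position: [0.4552, 0.0936, 0.1305]
tool_rot: [0.702, -0.089, -0.701, -0.087]
ft_force: [0.7, -0.3, -0.4]
grip_width: 0.043
```

```bash
python3 - <<'E'
from h import *
plan((.4556,.093,-.0095),75.6)
snap("scene","s12",(180,150,380,290),4)
snap("top","t12",(120,150,400,330),2.8)
E
```

```text
t 14.88 pos [455.2  93.6 130.5] jawyaw -104.28 tilt [ 0.12 -0.1 ] F [ 0.7 -0.3 -0.4] grip 43.0 q6 [0.13 1.95]
row rot [ 0.12 -0.1  -0.12] shift [ 0.14    0.0002 -0.0003] rows>= 4
```

View pics/s12.png

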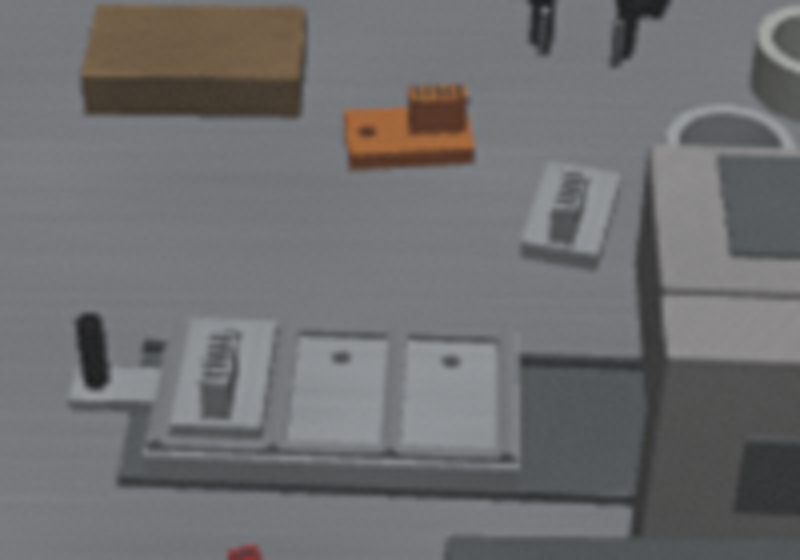

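View pics/t12.png

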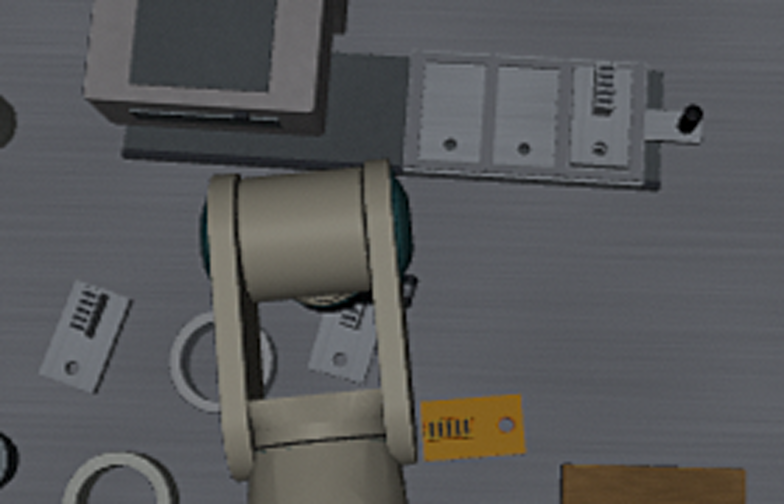

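Request:
jog_arm(
  steps=[0.1,-0.1,-0.1,0.04,0,0,0.5,0.1,-0.1,-0.1,0.075,0,0,0.5,0.1,-0.1,-0.1,0.105,0,0,0.5,0.1,-0.1,-0.1,0.125,0,0,0.5,0.1,-0.1,-0.1,0.139,0,0,0.5,0.1,-0.1,-0.1,0.139,0,0,0.5,0.1,-0.1,-0.1,0.139,0,0,0,0.1,-0.1,-0.1,0.139,0,0,0,0.1,-0.1,-0.1,0.139,0,0,0,0.1,-0.1,-0.1,0.139,0,0,0,0.1,-0.1,-0.1,0.139,0,0,0,0.1,-0.1,-0.1,0.139,0,0,0],
)

```text
time_s: 15.98
position: [0.4573, 0.0921, -0.0072]
tool_rot: [0.702, -0.089, -0.7, -0.089]
ft_force: [2.5, -2.1, 4.6]
grip_width: 0.0167
```

```bash
python3 - <<'E'
from h import *
st()
raw=cv2.imread("pics/t12_raw.png"); crop(raw,"t12b",(300,160,375,215),10)
E
```

```text
t 15.98 pos [457.3  92.1  -7.2] jawyaw -104.52 tilt [-0.01 -0.16] F [ 2.5 -2.1  4.6] grip 16.7 q6 [0.12 1.94]
```

View pics/t12b.png

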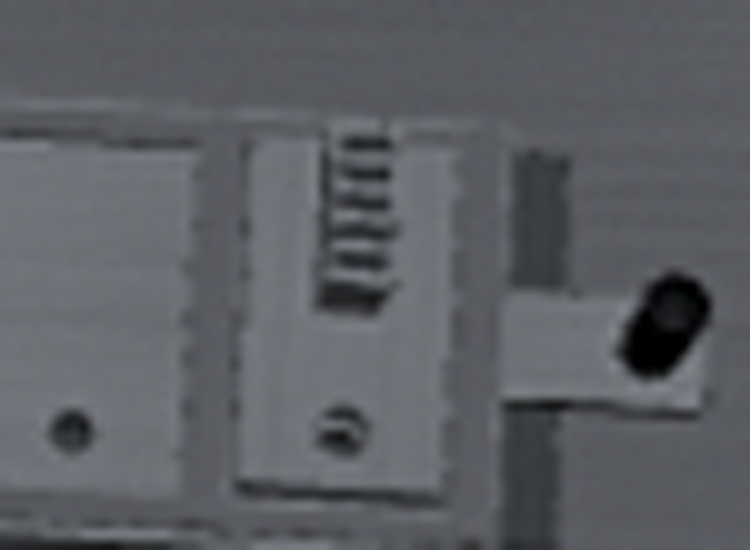

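Request:
jog_arm(
  steps=[0,0,0,-0.02,0,0,0,0,0,0,-0.05,0,0,0,0,0,0,-0.08,0,0,0,0,0,0,-0.1,0,0,0,0,0,0,-0.1,0,0,0],
)

```text
time_s: 16.4
position: [0.4591, 0.0926, 0.0969]
tool_rot: [0.705, -0.089, -0.698, -0.09]
ft_force: [0.8, 0.3, -2.9]
grip_width: 0.0168
```

```bash
python3 - <<'E'
from h import *
plan((.6655,-.066,.085),87.9)
E
```

```text
t 16.4 pos [459.1  92.6  96.9] jawyaw -104.5 tilt [-0.16 -0.53] F [ 0.8  0.3 -2.9] grip 16.8 q6 [0.12 1.94]
row rot [-12.4   -0.54   0.1 ] shift [ 0.0138  0.1018 -0.2394] rows>= 7
```

Request:
jog_arm(
  steps=[-1,0,0,0.001,0.009,-0.02,0,-3,0,0,0.003,0.024,-0.055,0,-5,0,0,0.005,0.039,-0.09,0,-7,0,0,0.007,0.053,-0.125,0,-9,-0.5,0,0.009,0.068,-0.16,0,-11,-0.5,0,0.011,0.083,-0.195,0,-12.4,-0.5,0.1,0.0138,0.096,-0.225,0,-12.4,-0.5,0.1,0.0138,0.1018,-0.2394,0,-12.4,-0.5,0.1,0.0138,0.1018,-0.2394,0,-12.4,-0.5,0.1,0.0138,0.1018,-0.2394,0],
)

```text
time_s: 17.23
position: [0.6644, -0.0661, 0.0814]
tool_rot: [-0.705, 0.013, 0.709, 0.014]
ft_force: [-0.9, 0.2, -4.0]
grip_width: 0.0169
```

```bash
python3 - <<'E'
from h import *
plan((.6655,-.066,.034),87.9)
E
```

```text
t 17.23 pos [664.4 -66.1  81.4] jawyaw -92.16 tilt [-0.05  0.25] F [-0.9  0.2 -4. ] grip 16.9 q6 [-0.15  1.45]
row rot [-0.06  0.25  0.05] shift [ 0.0474 -0.0001 -0.0013] rows>= 2
```

Request:
jog_arm(
  steps=[0,0.2,0,0.02,0,-0.0012,0,0,0.2,0,0.035,0,-0.0012,0,0,0.2,0,0.045,0,-0.0012,0,0,0.2,0,0.049,0,-0.0012,0,0,0.2,0,0.049,0,-0.0012,0],
)

```text
time_s: 17.65
position: [0.6646, -0.0654, 0.0315]
tool_rot: [-0.706, 0.013, 0.708, 0.014]
ft_force: [-1.1, 0.8, -3.7]
grip_width: 0.0166
```

```bash
python3 - <<'E'
from h import *
st()
snap("scene","s13",(200,190,300,265),7.5)
E
```

```text
t 17.65 pos [664.6 -65.4  31.5] jawyaw -92.11 tilt [-0.07  0.14] F [-1.1  0.8 -3.7] grip 16.6 q6 [-0.15  1.45]
```

View pics/s13.png

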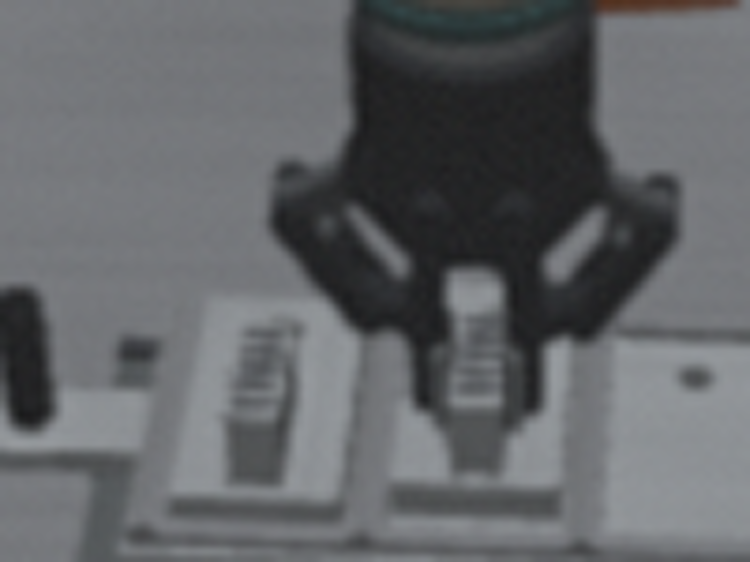

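Well aligned over the middle pocket. I'll lower it onto the floor.

Request:
jog_arm(
  steps=[0,0,0,0.003,0,0,0,0,0,0,0.006,0,0,0,0,0,0,0.008,0,0,0,0,0,0,0.0095,0,0,0,0,0,0,0.0095,0,0,0],
)

```text
time_s: 18.12
position: [0.6654, -0.0656, 0.0248]
tool_rot: [0.707, -0.013, -0.707, -0.013]
ft_force: [-4.2, 1.1, 3.8]
grip_width: 0.0165
```

```bash
python3 - <<'E'
from h import *
st()
E
```

```text
t 18.12 pos [665.4 -65.6  24.8] jawyaw -92.12 tilt [-0.05 -0.  ] F [-4.2  1.1  3.8] grip 16.5 q6 [-0.15  1.45]
```

Request:
jog_arm(
  steps=[0,0,0,-0.001,0,0,0,0,0,0,-0.001,0,0,0.45,0,0,0,-0.001,0,0,0.45,0,0,0,-0.001,0,0,0.45,0,0,0,-0.02,0,0,0.45,0,0,0,-0.05,0,0,0.45,0,0,0,-0.09,0,0,0.45,0,0,0,-0.12,0,0,0.5,0,0,0,-0.13,0,0.1,0.5,0,0,0,-0.13,0,0.14,0.5,0,0,0,-0.13,0,0.18,0.5,0,0,0,-0.13,0,0.225,0.5,0,0,0,-0.13,0,0.225,0.5],
)

```text
time_s: 19.2
position: [0.4557, -0.0579, 0.1544]
tool_rot: [0.707, -0.013, -0.707, -0.013]
ft_force: [-0.4, -0.1, 1.1]
grip_width: 0.0425
```

```bash
python3 - <<'E'
from h import *
plan((.4393,.346,.13),72.7)
E
```

```text
t 19.2 pos [455.7 -57.9 154.4] jawyaw -92.12 tilt [-0.05 -0.03] F [-0.4 -0.1  1.1] grip 42.5 q6 [-0.21  1.4 ]
row rot [15.18 -0.03  0.05] shift [ 0.0247 -0.403   0.0314] rows>= 10
```

Request:
jog_arm(
  steps=[15.2,0,0,0.025,-0.403,0.0314,0.5,15.2,0,0,0.025,-0.403,0.0314,0.5,15.2,0,0,0.025,-0.403,0.0314,0.5,15.2,0,0,0.025,-0.403,0.0314,0.5,15.2,0,0,0.025,-0.403,0.0314,0.5,15.2,0,0,0.025,-0.403,0.0314,0.5,15.2,0,0,0.025,-0.403,0.0314,0.5,15.2,0,0,0.025,-0.403,0.0314,0.5,15.2,0,0,0.025,-0.403,0.0314,0.5,15.2,0,0,0.025,-0.403,0.0314,0.5,15.2,0,0,0.025,-0.403,0.0314,0.5,15.2,0,0,0.025,-0.403,0.0314,0.5],
)

```text
time_s: 20.2
position: [0.4385, 0.3476, 0.129]
tool_rot: [-0.699, 0.105, 0.699, 0.105]
ft_force: [-0.5, -0.7, 0.2]
grip_width: 0.0427
```

```bash
python3 - <<'E'
from h import *
plan((.4393,.346,-.0095),72.7)
snap("top","t14",(120,150,400,330),2.8)
crop(cv2.imread("pics/t14_raw.png"),"t14b",(255,160,375,215),6.5)
E
```

```text
t 20.2 pos [438.5 347.6 129. ] jawyaw -107.13 tilt [-0.    0.01] F [-0.5 -0.7  0.2] grip 42.7 q6 [0.6  2.47]
row rot [0.17 0.01 0.  ] shift [ 0.1385  0.0013 -0.0013] rows>= 4
```

View pics/t14.png

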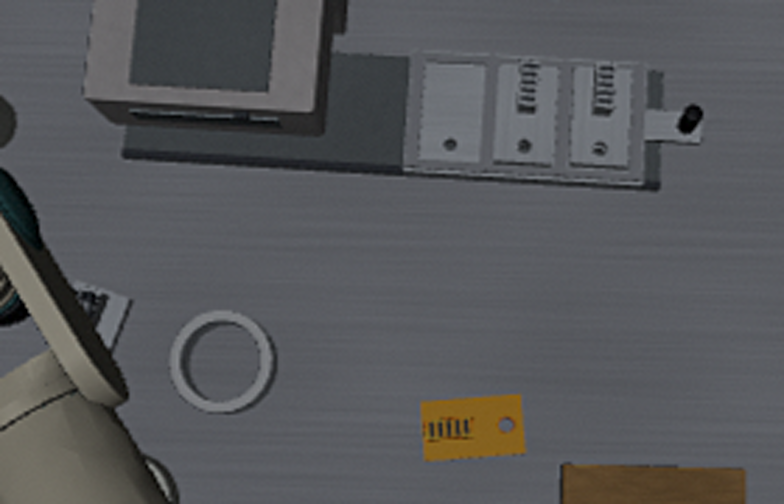

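View pics/t14b.png

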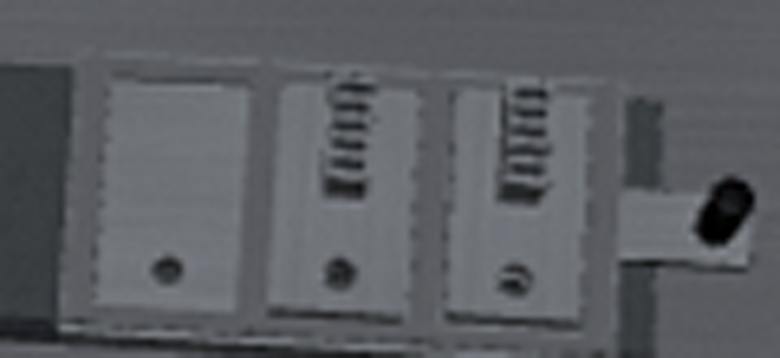

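Request:
jog_arm(
  steps=[0.2,0,0,0.04,0.0013,-0.0013,0.5,0.2,0,0,0.075,0.0013,-0.0013,0.5,0.2,0,0,0.105,0.0013,-0.0013,0.5,0.2,0,0,0.125,0.0013,-0.0013,0.5,0.2,0,0,0.138,0.0013,-0.0013,0.5,0.2,0,0,0.138,0.0013,-0.0013,0.5,0.2,0,0,0.138,0.0013,-0.0013,0,0.2,0,0,0.138,0.0013,-0.0013,0,0.2,0,0,0.138,0.0013,-0.0013,0,0.2,0,0,0.138,0.0013,-0.0013,0,0.2,0,0,0.138,0.0013,-0.0013,0,0.2,0,0,0.138,0.0013,-0.0013,0],
)

```text
time_s: 21.25
position: [0.4416, 0.3455, -0.006]
tool_rot: [0.7, -0.106, -0.697, -0.108]
ft_force: [0.8, -0.5, 7.0]
grip_width: 0.0163
```

```bash
python3 - <<'E'
from h import *
st()
E
```

```text
t 21.25 pos [441.6 345.5  -6. ] jawyaw -107.44 tilt [-0.21 -0.21] F [ 0.8 -0.5  7. ] grip 16.3 q6 [0.6  2.47]
```

Request:
jog_arm(
  steps=[0,0,0,-0.02,0,0,0,0,0,0,-0.05,0,0,0,0,0,0,-0.08,0,0,0,0,0,0,-0.1,0,0,0,0,0,0,-0.1,0,0,0],
)

```text
time_s: 21.67
position: [0.4432, 0.3467, 0.0994]
tool_rot: [0.703, -0.104, -0.695, -0.11]
ft_force: [0.4, 1.2, -2.0]
grip_width: 0.017
```

```bash
python3 - <<'E'
from h import *
plan((.46,.02,.095),87.9)
E
```

```text
t 21.67 pos [443.2 346.7  99.4] jawyaw -107.42 tilt [-0.6  -0.53] F [ 0.4  1.2 -2. ] grip 17.0 q6 [0.6  2.47]
row rot [-15.32  -0.6    0.53] shift [ 0.0022  0.3068 -0.1138] rows>= 8
```

Request:
jog_arm(
  steps=[-1,0,0,0,0.02,-0.008,0,-3,0,0,0,0.05,-0.02,0,-5,0,0,0,0.085,-0.033,0,-7,0,0,0,0.12,-0.045,0,-9,-0.3,0.3,0,0.155,-0.058,0,-11,-0.3,0.3,0,0.19,-0.07,0,-12,-0.5,0.4,0,0.225,-0.083,0,-13,-0.5,0.5,0,0.26,-0.096,0,-15.3,-0.6,0.5,0.002,0.29,-0.107,0,-15.3,-0.6,0.5,0.002,0.307,-0.114,0,-15.3,-0.6,0.5,0.002,0.307,-0.114,0,-15.3,-0.6,0.5,0.002,0.307,-0.114,0],
)

```text
time_s: 22.67
position: [0.4592, 0.0191, 0.0936]
tool_rot: [-0.706, 0.014, 0.708, 0.014]
ft_force: [0.5, -0.0, -5.2]
grip_width: 0.0169
```

```bash
python3 - <<'E'
from h import *
plan((.6686,.0064,.085),87.9)
E
```

```text
t 22.67 pos [459.2  19.1  93.6] jawyaw -92.25 tilt [-0.05  0.14] F [ 0.5 -0.  -5.2] grip 16.9 q6 [-0.04  1.57]
row rot [-0.15  0.14  0.05] shift [ 0.008   0.0045 -0.2098] rows>= 6
```

Request:
jog_arm(
  steps=[0,0,0,0,0,-0.02,0,0,0,0,0.002,0.001,-0.055,0,0,0,0,0.003,0.002,-0.09,0,0,0,0,0.004,0.003,-0.125,0,0,0,0,0.006,0.004,-0.16,0,-0.2,0.1,0,0.008,0.0045,-0.19,0,-0.2,0.1,0,0.008,0.0045,-0.21,0,-0.2,0.1,0,0.008,0.0045,-0.21,0,-0.2,0.1,0,0.035,0.0045,-0.2105,0,-0.2,0.1,0,0.055,0.0045,-0.2105,0,-0.2,0.1,0,0.06,0.0045,-0.2105,0,-0.2,0.1,0,0.06,0.0045,-0.2105,0],
)

```text
time_s: 23.67
position: [0.6674, 0.0076, 0.0307]
tool_rot: [-0.705, 0.012, 0.709, 0.013]
ft_force: [-0.2, 0.4, -3.5]
grip_width: 0.017
```

```bash
python3 - <<'E'
from h import *
plan((.6686,.0064,.026),87.9)
snap("scene","s15",(220,190,320,265),7.5)
E
```

```text
t 23.67 pos [667.4   7.6  30.7] jawyaw -91.99 tilt [-0.06  0.31] F [-0.2  0.4 -3.5] grip 17.0 q6 [-0.04  1.56]
row rot [0.11 0.31 0.06] shift [ 0.0046  0.0011 -0.0012] rows>= 1
```

View pics/s15.png

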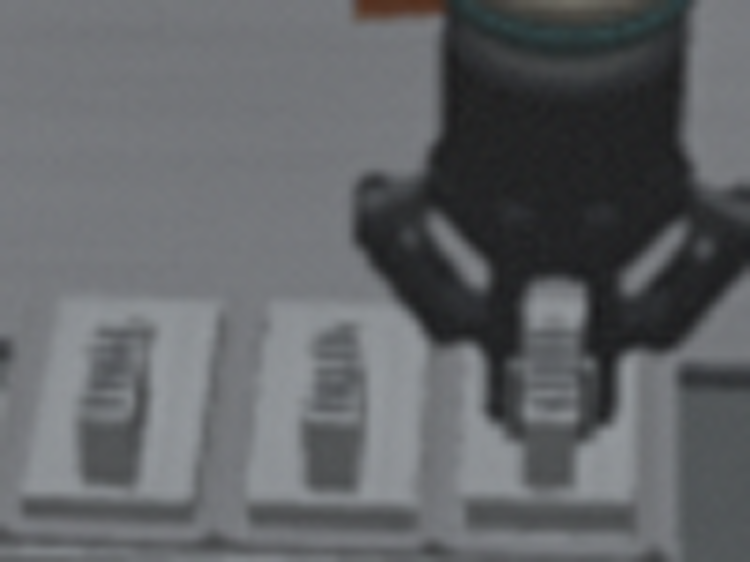

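Request:
jog_arm(
  steps=[0.1,0.2,0,0.002,0.001,0,0,0.1,0.2,0,0.004,0.001,0,0,0.1,0.2,0,0.006,0.001,0,0,0.1,0.2,0,0.007,0.001,0,0,0.1,0.2,0,0.007,0.001,0,0],
)

```text
time_s: 24.13
position: [0.6684, 0.0064, 0.0261]
tool_rot: [0.707, -0.013, -0.707, -0.013]
ft_force: [-0.3, 0.6, -1.4]
grip_width: 0.0168
```

```bash
python3 - <<'E'
from h import *
st()
E
```

```text
t 24.13 pos [668.4   6.4  26.1] jawyaw -92.1 tilt [-0.06 -0.06] F [-0.3  0.6 -1.4] grip 16.8 q6 [-0.05  1.56]
```

Request:
jog_arm(
  steps=[0,0,0,0.001,0,0,0,0,0,0,0.001,0,0,0.45,0,0,0,0,0,0,0.45,0,0,0,0,0,0,0.45,0,0,0,-0.02,0,0,0.45,0,0,0,-0.05,0,0,0.45,0,0,0,-0.09,0,0,0.45,0,0,0,-0.12,0,0,0.45,0,0,0,-0.12,0,0,0.45],
)

```text
time_s: 24.88
position: [0.6716, 0.0061, 0.1559]
tool_rot: [0.712, -0.013, -0.701, -0.013]
ft_force: [1.3, -0.1, 1.2]
grip_width: 0.0385
```

```bash
python3 - <<'E'
from h import *
plan((.563,-.3625,.12),-1)
E
```

```text
t 24.88 pos [671.6   6.1 155.9] jawyaw -92.11 tilt [-0.05 -0.89] F [ 1.3 -0.1  1.2] grip 38.5 q6 [-0.05  1.56]
row rot [88.89 -0.66  0.73] shift [0.0341 0.3723 0.0955] rows>= 13
```

Request:
jog_arm(
  steps=[-91,0,0,0.015,0.3723,0.0955,0.45,-91,0,0,0.015,0.3723,0.0955,0.45,-91,0,0,0.015,0.3723,0.0955,0.45,-91,0,0,0.015,0.3723,0.0955,0.45,-91,0,0,0.015,0.3723,0.0955,0.45,-91,0,0,0.015,0.3723,0.0955,0.45,-91,0,0,0.015,0.3723,0.0955,0.45,-91,0,0,0.015,0.3723,0.0955,0.45,-91,0,0,0.015,0.3723,0.0955,0.45,-91,0,0,0.015,0.3723,0.0955,0.45,-91,0,0,0.015,0.3723,0.0955,0.45,-91,0,0,0.015,0.3723,0.0955,0.45,-91,0,0,0.015,0.3723,0.0955,0.45,-91,0,0,0.015,0.3723,0.0955,0.45,-91,0,0,0.015,0.3723,0.0955,0.45,-91,0,0,0.015,0.3723,0.0955,0.45],
)

```text
time_s: 26.22
position: [0.5628, -0.3624, 0.1391]
tool_rot: [0.51, 0.49, -0.502, 0.498]
ft_force: [0.1, 0.2, -0.3]
grip_width: 0.0387
```

```bash
python3 - <<'E'
from h import *
plan((.563,-.3625,.09),-1)
snap("top","t16",(150,110,430,290),2.8)
raw=cv2.imread("pics/t16_raw.png"); crop(raw,"t16b",(255,160,375,215),6.5)
snap("scene","s16",(100,150,260,270),5)
E
```

```text
t 26.22 pos [ 562.8 -362.4  139.1] jawyaw -1.3 tilt [ 0.9  -0.03] F [ 0.1  0.2 -0.3] grip 38.7 q6 [-0.63 -0.61]
row rot [-0.3  -0.03 -0.9 ] shift [ 0.0491 -0.0006  0.0001] rows>= 2
```

View pics/t16.png

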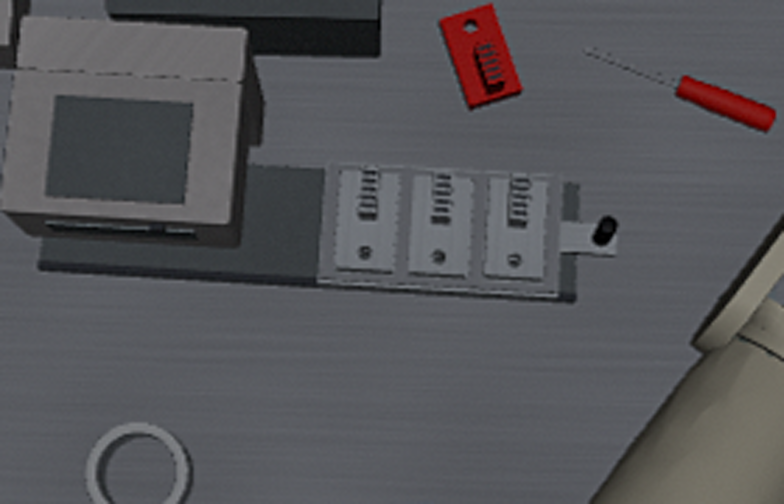

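View pics/t16b.png

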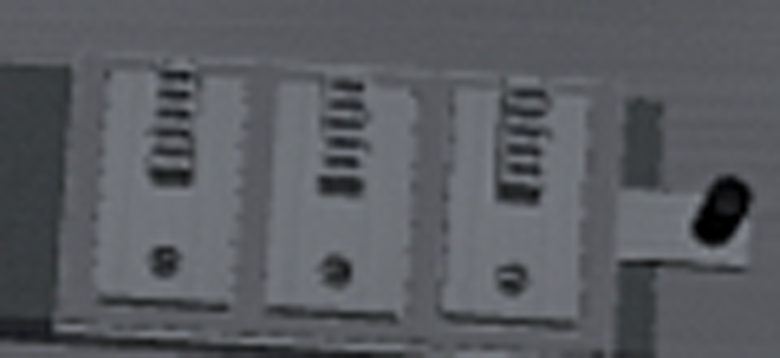

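View pics/s16.png

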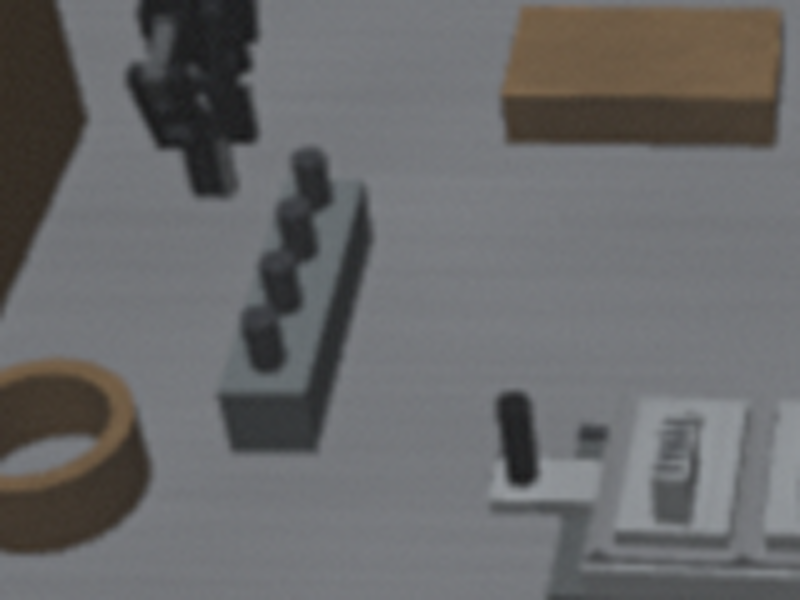

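```bash
python3 - <<'E'
from h import *
b=lambda a,z:back("top",np.array(a)/6.5+[255,160],z)
print("eyes",b([(165,262),(337,270),(512,278)],.048).round(4))
raw=cv2.imread("pics/t16_raw.png"); crop(raw,"t16c",(270,190,345,210),10.6)
b=lambda a,z:back("scene",np.array(a)/5+[100,150],z)
print("pins scene",b([(259,317),(277,262),(295,207),(310,157)],.078).round(4))
print("brown tape", back("top",[(457,204)],.048))
E
```

```text
eyes [[ 0.6104  0.008   0.048 ]
 [ 0.6088 -0.0631  0.048 ]
 [ 0.6073 -0.1352  0.048 ]]
pins scene [[ 0.5656 -0.361   0.078 ]
 [ 0.5206 -0.361   0.078 ]
 [ 0.473  -0.361   0.078 ]
 [ 0.4272 -0.3617  0.078 ]]
brown tape [[ 0.61233546 -0.46446488  0.048     ]]
```

View pics/t16c.png

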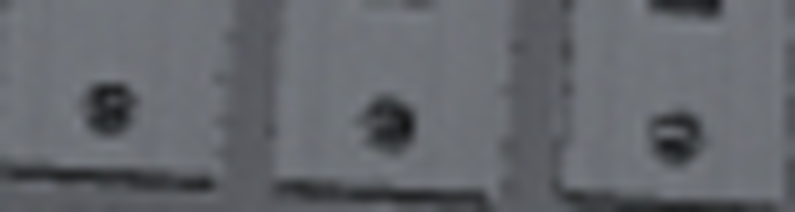

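Request:
jog_arm(
  steps=[-0.3,0,-0.9,0.03,0.0005,0,0.38,-0.3,0,-0.9,0.055,0.0005,0,0.38,-0.3,0,-0.9,0.08,0.0005,0,0.38,-0.3,0,-0.9,0.1,0.0005,0,0.38,-0.3,0,-0.9,0.115,0.0005,0,0.38,-0.3,0,-0.9,0.118,0.0005,0,0.38,-0.3,0,-0.9,0.118,0.0005,0,0.38,-0.3,0,-0.9,0.118,0.0005,0,0,-0.3,0,-0.9,0.118,0.0005,0,0,-0.3,0,-0.9,0.118,0.0005,0,0,-0.3,0,-0.9,0.118,0.0005,0,0,-0.3,0,-0.9,0.118,0.0005,0,0],
)

```text
time_s: 27.32
position: [0.5658, -0.3628, 0.0226]
tool_rot: [0.504, 0.495, -0.504, 0.497]
ft_force: [-0.8, -0.8, 4.0]
grip_width: 0.0182
```

```bash
python3 - <<'E'
from h import *
st()
snap("scene","s17",(115,160,195,240),8)
E
```

```text
t 27.32 pos [ 565.8 -362.8   22.6] jawyaw -0.92 tilt [0.11 0.05] F [-0.8 -0.8  4. ] grip 18.2 q6 [-0.63 -0.61]
```

View pics/s17.png

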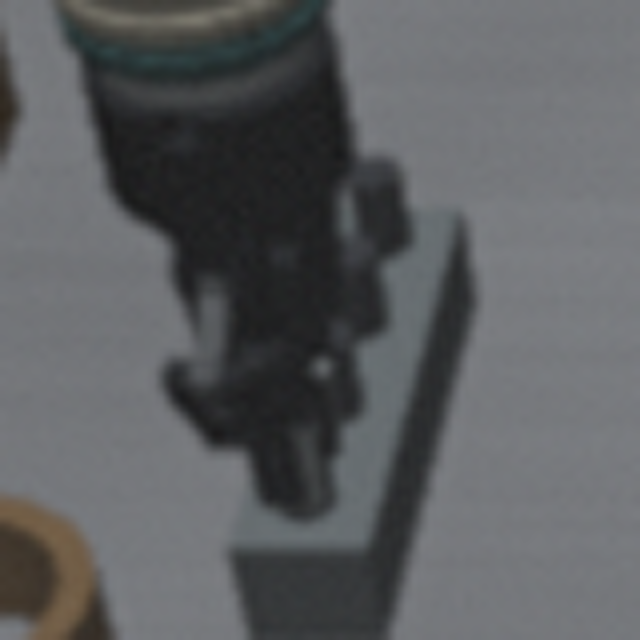

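Request:
jog_arm(
  steps=[0,0,0,0,0,0,0.38,0,0,0,0,0,0,0.38,0,0,0,0,0,0,0.38,0,0,0,-0.03,0,0,0.38,0,0,0,-0.06,0,0,0.38,0,0,0,-0.06,0,0,0.45,91,0,0,-0.06,0,0,0.45,91,0,0,-0.06,0,0,0.45,91,0,0,-0.06,0,0,0.45,91,0,0,-0.06,0,0,0.45,91,0,0,-0.06,0,0,0.45,91,0,0,-0.06,0,0,0.45,91,0,0,-0.06,0,0,0.45,91,0,0,-0.06,0,0,0.45,91,0,0,-0.06,0,0,0.45,91,0,0,-0.06,0,0,0.45,91,0,0,-0.06,0,0,0.45,91,0,0,-0.06,0,0,0.45,91,0,0,-0.06,0,0,0.45,91,0,0,-0.06,0,0,0.45],
)

```text
time_s: 29.03
position: [0.5656, -0.3626, 0.0822]
tool_rot: [0.708, -0.013, -0.706, -0.013]
ft_force: [0.3, 0.1, -0.6]
grip_width: 0.0382
```

```bash
python3 - <<'E'
from h import *
plan((.5658,-.362,.02),88)
E
```

```text
t 29.03 pos [ 565.6 -362.6   82.2] jawyaw -92.1 tilt [ 0.03 -0.09] F [ 0.3  0.1 -0.6] grip 38.2 q6 [-0.63  0.98]
row rot [-0.1  -0.09 -0.03] shift [ 0.0622 -0.0007 -0.0001] rows>= 2
```

Request:
jog_arm(
  steps=[0,0,0,0.025,-0.0005,0,0.45,0,0,0,0.045,-0.0005,0,0.45,0,0,0,0.06,-0.0005,0,0.45,0,0,0,0.062,-0.0005,0,0.45,0,0,0,0.062,-0.0005,0,0.45,0,0,0,0.062,-0.0005,0,0,0,0,0,0.062,-0.0005,0,0,0,0,0,0.062,-0.0005,0,0,0,0,0,0.062,-0.0005,0,0,0,0,0,0.062,-0.0005,0,0,0,0,0,0.062,-0.0005,0,0],
)

```text
time_s: 29.95
position: [0.5666, -0.3628, 0.0221]
tool_rot: [0.708, -0.014, -0.706, -0.012]
ft_force: [-0.2, 0.4, 5.4]
grip_width: 0.0181
```

```bash
python3 - <<'E'
from h import *
st()
E
```

```text
t 29.95 pos [ 566.6 -362.8   22.1] jawyaw -92.09 tilt [ 0.13 -0.24] F [-0.2  0.4  5.4] grip 18.1 q6 [-0.62  0.98]
```

Request:
jog_arm(
  steps=[0,0.2,-0.1,-0.03,0,0,0,0,0.2,-0.1,-0.07,0,0,0,0,0.2,-0.1,-0.11,0,0,0,0,0.2,-0.1,-0.11,0,0,0,0,0.2,-0.1,-0.11,0,0,0],
)

```text
time_s: 30.37
position: [0.5675, -0.3635, 0.1363]
tool_rot: [0.712, -0.014, -0.702, -0.011]
ft_force: [0.4, 0.2, -1.0]
grip_width: 0.018
```

```bash
python3 - <<'E'
from h import *
plan((.6084,-.136,.13),87.9)
E
```

```text
t 30.37 pos [ 567.5 -363.5  136.3] jawyaw -92.08 tilt [ 0.26 -0.78] F [ 0.4  0.2 -1. ] grip 18.0 q6 [-0.63  0.98]
row rot [ 0.02 -0.78 -0.26] shift [ 0.0057 -0.2289 -0.0326] rows>= 6
```

Request:
jog_arm(
  steps=[0,0,0,0,-0.025,-0.004,0,0,-0.2,0,0.001,-0.06,-0.009,0,0,-0.4,-0.1,0.002,-0.095,-0.014,0,0,-0.6,-0.1,0.003,-0.13,-0.019,0,0,-0.8,-0.2,0.004,-0.165,-0.024,0,0,-0.8,-0.3,0.005,-0.2,-0.029,0,0,-0.8,-0.3,0.0057,-0.229,-0.0326,0,0,-0.8,-0.3,0.0057,-0.229,-0.0326,0,0,-0.8,-0.3,0.0057,-0.229,-0.0326,0,0,-0.8,-0.3,0.0057,-0.229,-0.0326,0],
)

```text
time_s: 31.2
position: [0.6078, -0.1361, 0.1286]
tool_rot: [-0.706, 0.012, 0.708, 0.013]
ft_force: [1.0, 0.2, -0.9]
grip_width: 0.018
```

```bash
python3 - <<'E'
from h import *
plan((.6084,-.136,.068),87.9)
E
```

```text
t 31.2 pos [ 607.8 -136.1  128.6] jawyaw -92.07 tilt [-0.05  0.14] F [ 1.   0.2 -0.9] grip 18.0 q6 [-0.28  1.33]
row rot [0.03 0.14 0.05] shift [ 0.0606 -0.0001 -0.0007] rows>= 2
```

Request:
jog_arm(
  steps=[0,0.1,0,0.025,0,-0.0007,0,0,0.1,0,0.045,0,-0.0007,0,0,0.1,0,0.058,0,-0.0007,0,0,0.1,0,0.06,0,-0.0007,0,0,0.1,0,0.06,0,-0.0007,0],
)

```text
time_s: 31.62
position: [0.6076, -0.1368, 0.0676]
tool_rot: [-0.706, 0.013, 0.708, 0.014]
ft_force: [-0.1, -0.6, -0.6]
grip_width: 0.018
```

```bash
python3 - <<'E'
from h import *
st()
snap("scene","s18",(200,170,280,235),9)
snap("top","t18",(280,150,370,220),8)
E
```

```text
t 31.62 pos [ 607.6 -136.8   67.6] jawyaw -92.14 tilt [-0.07  0.17] F [-0.1 -0.6 -0.6] grip 18.0 q6 [-0.28  1.33]
```

View pics/s18.png

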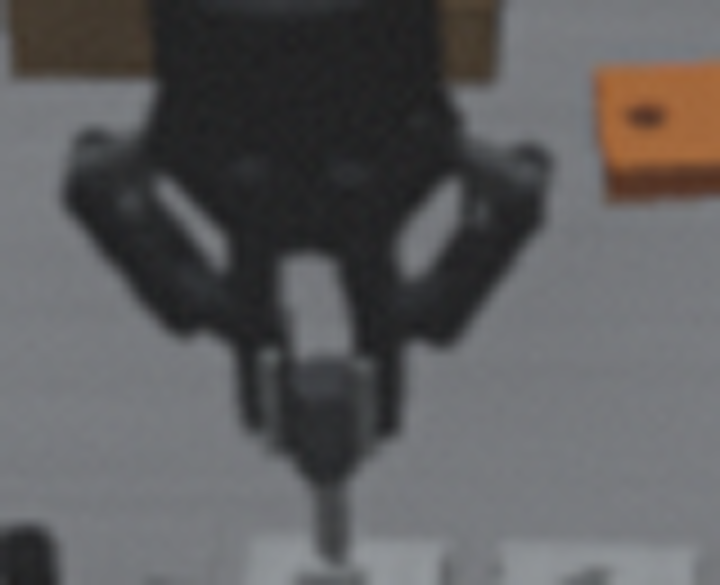

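View pics/t18.png

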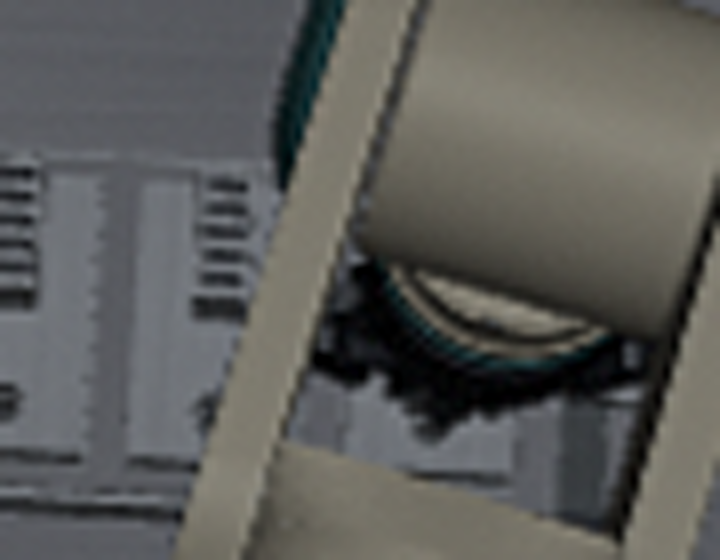

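```bash
python3 - <<'E'
from h import *
crop(cv2.imread("pics/s18_raw.png"),"s18b",(210,215,275,265),11)
print(proj("scene",[[.607,-.136,.048],[.607,-.136,.053]]), (proj("scene",[[.607,-.136,.048]])-[210,215])*11)
E
```

```text
[[237.26225508 233.56375196]
 [237.16819871 232.16289122]] [[299.88480588 204.20127151]]
```

View pics/s18b.png

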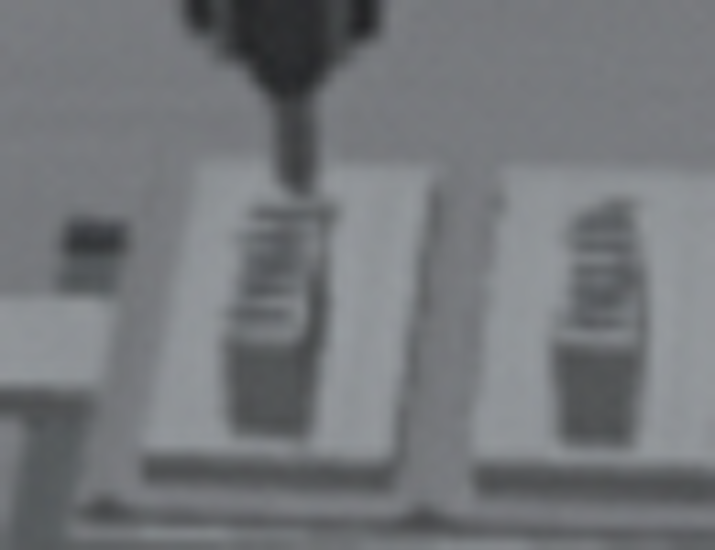

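Request:
jog_arm(
  steps=[0,0.1,0,0.003,-0.0008,-0.0007,0,0,0.1,0,0.006,-0.0008,-0.0007,0,0,0.1,0,0.009,-0.0008,-0.0007,0,0,0.1,0,0.012,-0.0008,-0.0007,0,0,0.1,0,0.012,-0.0008,-0.0007,0],
)

```text
time_s: 32.13
position: [0.6093, -0.1358, 0.0571]
tool_rot: [0.708, -0.013, -0.706, -0.013]
ft_force: [0.7, -0.5, -0.6]
grip_width: 0.0182
```

```bash
python3 - <<'E'
from h import *
st()
E
```

```text
t 32.13 pos [ 609.3 -135.8   57.1] jawyaw -92.1 tilt [-0.04 -0.09] F [ 0.7 -0.5 -0.6] grip 18.2 q6 [-0.28  1.33]
```

Request:
jog_arm(
  steps=[0,0,0,0.003,0,0.0008,0,0,0,0,0.006,0,0.0008,0,0,0,0,0.009,0,0.0008,0,0,0,0,0.012,0,0.0008,0,0,0,0,0.014,0,0.0008,0,0,0,0,0.014,0,0.0008,0],
)

```text
time_s: 32.63
position: [0.6082, -0.1357, 0.0424]
tool_rot: [0.707, -0.013, -0.707, -0.013]
ft_force: [0.2, -0.0, -1.0]
grip_width: 0.0184
```

```bash
python3 - <<'E'
from h import *
st()
E
```

```text
t 32.63 pos [ 608.2 -135.7   42.4] jawyaw -92.1 tilt [-0.05 -0.03] F [ 0.2 -0.  -1. ] grip 18.4 q6 [-0.28  1.33]
```

Tip is past the pocket floor with no force, so it is in the hole. I'll push it home.

Request:
jog_arm(
  steps=[0,0,0,0.004,0,0,0,0,0,0,0.008,0,0,0,0,0,0,0.012,0,0,0,0,0,0,0.015,0,0,0,0,0,0,0.017,0,0,0,0,0,0,0.017,0,0,0],
)

```text
time_s: 33.13
position: [0.6083, -0.1357, 0.0261]
tool_rot: [0.707, -0.013, -0.707, -0.013]
ft_force: [-2.4, 0.9, 3.4]
grip_width: 0.018
```

```bash
python3 - <<'E'
from h import *
st()
E
```

```text
t 33.13 pos [ 608.3 -135.7   26.1] jawyaw -92.1 tilt [-0.05 -0.04] F [-2.4  0.9  3.4] grip 18.0 q6 [-0.28  1.33]
```

Request:
jog_arm(
  steps=[0,0,0,0,0,0,0.4,0,0,0,0,0,0,0.4,0,0,0,0,0,0,0.4,0,0,0,-0.02,0,0,0.4,0,0,0,-0.05,0,0,0.4,0,0,0,-0.09,0,0,0.4,0,0,0,-0.11,0,0,0.4,0,0,0,-0.11,0,0,0.4,0,0,0,-0.11,0,0,0.4],
)

```text
time_s: 33.88
position: [0.609, -0.136, 0.1376]
tool_rot: [0.708, -0.013, -0.706, -0.013]
ft_force: [-0.6, -0.2, -0.6]
grip_width: 0.0339
```

```bash
python3 - <<'E'
from h import *
plan((.52,-.362,.1),88)
E
```

```text
t 33.88 pos [ 609.  -136.   137.6] jawyaw -92.1 tilt [-0.   -0.22] F [-0.6 -0.2 -0.6] grip 33.9 q6 [-0.28  1.33]
row rot [-0.1  -0.22  0.  ] shift [0.0373 0.2291 0.0808] rows>= 6
```

Request:
jog_arm(
  steps=[-91,0,0,0.027,0.229,0.081,0.38,-91,0,0,0.027,0.229,0.081,0.38,-91,0,0,0.027,0.229,0.081,0.38,-91,0,0,0.027,0.229,0.081,0.38,-91,0,0,0.027,0.229,0.081,0.38,-91,0,0,0.027,0.229,0.081,0.38,-91,0,0,0.027,0.229,0.081,0.38,-91,0,0,0.027,0.229,0.081,0.38,-91,0,0,0.027,0.229,0.081,0.38,-91,0,0,0.027,0.229,0.081,0.38,-91,0,0,0.027,0.229,0.081,0.38,-91,0,0,0.027,0.229,0.081,0.38,-91,0,0,0.027,0.229,0.081,0.38,-91,0,0,0.027,0.229,0.081,0.38,-91,0,0,0.027,0.229,0.081,0.38,-91,0,0,0.027,0.229,0.081,0.38],
)

```text
time_s: 35.22
position: [0.5193, -0.3615, 0.1091]
tool_rot: [0.506, 0.494, -0.505, 0.495]
ft_force: [-0.3, 0.1, -0.4]
grip_width: 0.0323
```

```bash
python3 - <<'E'
from h import *
plan((.52,-.362,.02),-1)
snap("top","t19",(255,160,375,215),6.5)
snap("scene","s19",(120,160,280,260),5)
E
```

```text
t 35.22 pos [ 519.3 -361.5  109.1] jawyaw -1.3 tilt [ 0.14 -0.06] F [-0.3  0.1 -0.4] grip 32.3 q6 [-0.67 -0.64]
row rot [-0.3  -0.06 -0.14] shift [0.0891 0.0005 0.0005] rows>= 3
```

View pics/t19.png

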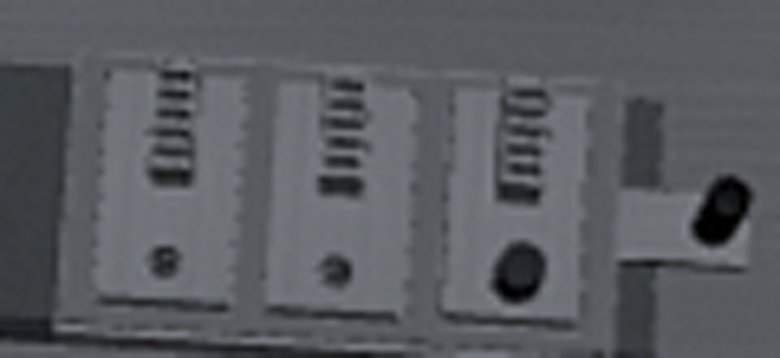

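View pics/s19.png

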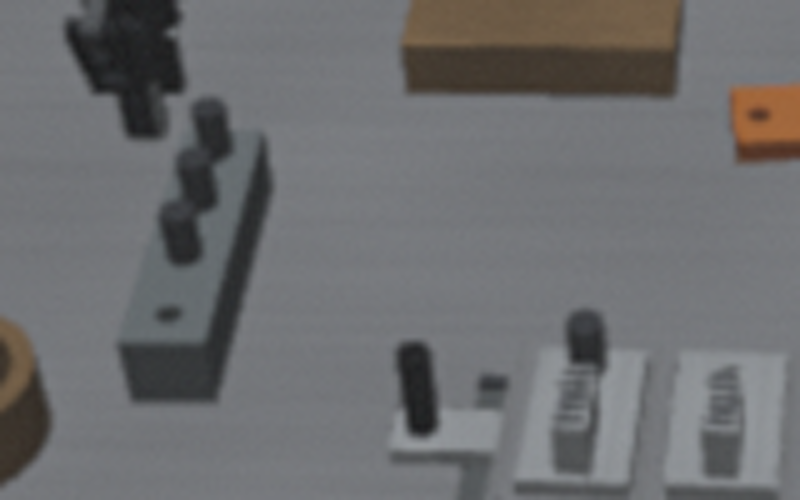

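Pin 1 is home and upright in the -y block. Next I centre pin 2 in the rack with the jaws along x.

Request:
jog_arm(
  steps=[0,0,0,0.035,0.0005,0.0005,0.38,0,0,0,0.06,0.0005,0.0005,0.38,0,0,0,0.08,0.0005,0.0005,0.38,0,0,0,0.089,0.0005,0.0005,0.38,0,0,0,0.089,0.0005,0.0005,0.38,0,0,0,0.089,0.0005,0.0005,0,0,0,0,0.089,0.0005,0.0005,0,0,0,0,0.089,0.0005,0.0005,0,0,0,0,0.089,0.0005,0.0005,0,0,0,0,0.089,0.0005,0.0005,0],
)

```text
time_s: 36.15
position: [0.5205, -0.3626, 0.022]
tool_rot: [0.506, 0.493, -0.505, 0.496]
ft_force: [-2.9, 1.1, 1.5]
grip_width: 0.0181
```

```bash
python3 - <<'E'
from h import *
st()
E
```

```text
t 36.15 pos [ 520.5 -362.6   22. ] jawyaw -1.24 tilt [0.23 0.03] F [-2.9  1.1  1.5] grip 18.1 q6 [-0.67 -0.65]
```

Request:
jog_arm(
  steps=[0,0,0,0,0,0,0.38,0,0,0,0,0,0,0.38,0,0,0,0,0,0,0.38,0,0,0,-0.03,0,0,0.38,0,0,0,-0.06,0,0,0.38,0,0,0,-0.06,0,0,0.45,91,0,0,-0.06,0,0,0.45,91,0,0,-0.06,0,0,0.45,91,0,0,-0.06,0,0,0.45,91,0,0,-0.06,0,0,0.45,91,0,0,-0.06,0,0,0.45,91,0,0,-0.06,0,0,0.45,91,0,0,-0.06,0,0,0.45,91,0,0,-0.06,0,0,0.45,91,0,0,-0.06,0,0,0.45,91,0,0,-0.06,0,0,0.45,91,0,0,-0.06,0,0,0.45,91,0,0,-0.06,0,0,0.45,91,0,0,-0.06,0,0,0.45,91,0,0,-0.06,0,0,0.45],
)

```text
time_s: 37.82
position: [0.5207, -0.3626, 0.0822]
tool_rot: [0.709, -0.015, -0.705, -0.014]
ft_force: [0.5, 0.3, -0.2]
grip_width: 0.0385
```

```bash
python3 - <<'E'
from h import *
plan((.52,-.362,.02),88)
E
```

```text
t 37.82 pos [ 520.7 -362.6   82.2] jawyaw -92.41 tilt [ 0.05 -0.29] F [ 0.5  0.3 -0.2] grip 38.5 q6 [-0.67  0.95]
row rot [-0.41 -0.29 -0.05] shift [ 0.0622 -0.0007  0.001 ] rows>= 2
```

Pin x is 520.5.

Request:
jog_arm(
  steps=[-0.4,-0.3,0,0.025,-0.0003,0.0003,0.45,-0.4,-0.3,0,0.045,-0.0003,0.0003,0.45,-0.4,-0.3,0,0.06,-0.0003,0.0003,0.45,-0.4,-0.3,0,0.062,-0.0003,0.0003,0.45,-0.4,-0.3,0,0.062,-0.0003,0.0003,0.45,-0.4,-0.3,0,0.062,-0.0003,0.0003,0,-0.4,-0.3,0,0.062,-0.0003,0.0003,0,-0.4,-0.3,0,0.062,-0.0003,0.0003,0,-0.4,-0.3,0,0.062,-0.0003,0.0003,0,-0.4,-0.3,0,0.062,-0.0003,0.0003,0,-0.4,-0.3,0,0.062,-0.0003,0.0003,0],
)

```text
time_s: 38.73
position: [0.5216, -0.3631, 0.022]
tool_rot: [0.708, -0.013, -0.706, -0.011]
ft_force: [0.5, 0.0, 6.5]
grip_width: 0.0183
```

```bash
python3 - <<'E'
from h import *
st()
E
```

```text
t 38.73 pos [ 521.6 -363.1   22. ] jawyaw -92.0 tilt [ 0.16 -0.14] F [0.5 0.  6.5] grip 18.3 q6 [-0.67  0.94]
```

Request:
jog_arm(
  steps=[0,0,0,-0.03,0,0,0,0,0,0,-0.07,0,0,0,0,0,0,-0.11,0,0,0,0,0,0,-0.11,0,0,0,0,0,0,-0.11,0,0,0],
)

```text
time_s: 39.15
position: [0.5225, -0.3637, 0.1357]
tool_rot: [0.71, -0.015, -0.704, -0.01]
ft_force: [0.2, -0.0, -0.7]
grip_width: 0.0179
```

```bash
python3 - <<'E'
from h import *
plan((.6110,-.064,.13),87.9)
E
```

```text
t 39.15 pos [ 522.5 -363.7  135.7] jawyaw -91.99 tilt [ 0.38 -0.44] F [ 0.2 -0.  -0.7] grip 17.9 q6 [-0.67  0.94]
row rot [ 0.11 -0.44 -0.38] shift [ 0.0043 -0.3027 -0.078 ] rows>= 8
```

Request:
jog_arm(
  steps=[0,0,0,0,-0.025,-0.006,0,0,0,0,0.001,-0.06,-0.015,0,0,-0.2,-0.1,0.001,-0.095,-0.025,0,0,-0.2,-0.2,0.002,-0.13,-0.034,0,0,-0.3,-0.3,0.002,-0.165,-0.043,0,0.1,-0.4,-0.4,0.003,-0.2,-0.052,0,0.1,-0.4,-0.4,0.003,-0.235,-0.061,0,0.1,-0.4,-0.4,0.004,-0.27,-0.07,0,0.1,-0.4,-0.4,0.004,-0.303,-0.0782,0,0.1,-0.4,-0.4,0.004,-0.303,-0.0782,0,0.1,-0.4,-0.4,0.004,-0.303,-0.0782,0,0.1,-0.4,-0.4,0.004,-0.303,-0.0782,0],
)

```text
time_s: 40.15
position: [0.6105, -0.064, 0.1287]
tool_rot: [-0.706, 0.013, 0.708, 0.013]
ft_force: [-0.7, -0.9, -1.5]
grip_width: 0.0174
```

```bash
python3 - <<'E'
from h import *
plan((.6112,-.0637,.068),87.9)
E
```

```text
t 40.15 pos [610.5 -64.  128.7] jawyaw -92.08 tilt [-0.01  0.11] F [-0.7 -0.9 -1.5] grip 17.4 q6 [-0.16  1.44]
row rot [0.02 0.11 0.01] shift [ 0.0607 -0.0003 -0.0008] rows>= 2
```

Request:
jog_arm(
  steps=[0,0.1,0,0.025,-0.0003,-0.0008,0,0,0.1,0,0.045,-0.0003,-0.0008,0,0,0.1,0,0.058,-0.0003,-0.0008,0,0,0.1,0,0.062,-0.0003,-0.0008,0,0,0.1,0,0.066,-0.0003,-0.0008,0,0,0.1,0,0.07,-0.0003,-0.0008,0,0,0.1,0,0.07,-0.0003,-0.0008,0],
)

```text
time_s: 40.73
position: [0.6114, -0.064, 0.059]
tool_rot: [0.707, -0.013, -0.707, -0.013]
ft_force: [0.2, 0.7, -0.1]
grip_width: 0.0176
```

```bash
python3 - <<'E'
from h import *
plan((.6112,-.0637,.044),87.9)
E
```

```text
t 40.73 pos [611.4 -64.   59. ] jawyaw -92.09 tilt [-0.01 -0.03] F [ 0.2  0.7 -0.1] grip 17.6 q6 [-0.16  1.44]
row rot [ 0.01 -0.03  0.01] shift [ 0.015  -0.0003  0.0002] rows>= 1
```

Request:
jog_arm(
  steps=[0,0,0,0.004,-0.0003,0.0002,0,0,0,0,0.008,-0.0003,0.0002,0,0,0,0,0.012,-0.0003,0.0002,0,0,0,0,0.016,-0.0003,0.0002,0,0,0,0,0.018,-0.0003,0.0002,0,0,0,0,0.018,-0.0003,0.0002,0],
)

```text
time_s: 41.23
position: [0.611, -0.0635, 0.0403]
tool_rot: [-0.707, 0.013, 0.707, 0.013]
ft_force: [0.6, 0.4, -1.5]
grip_width: 0.0175
```

```bash
python3 - <<'E'
from h import *
st()
E
```

```text
t 41.23 pos [611.  -63.5  40.3] jawyaw -92.09 tilt [-0.02  0.01] F [ 0.6  0.4 -1.5] grip 17.5 q6 [-0.16  1.44]
```

In the hole again without force, so I'll push it home to about 26 mm.

Request:
jog_arm(
  steps=[0,0,0,0.004,0,0,0,0,0,0,0.008,0,0,0,0,0,0,0.012,0,0,0,0,0,0,0.0155,0,0,0,0,0,0,0.0155,0,0,0],
)

```text
time_s: 41.65
position: [0.6112, -0.0636, 0.0259]
tool_rot: [0.707, -0.013, -0.707, -0.013]
ft_force: [-3.8, 1.7, 7.8]
grip_width: 0.0179
```

```bash
python3 - <<'E'
from h import *
st()
E
```

```text
t 41.65 pos [611.2 -63.6  25.9] jawyaw -92.09 tilt [-0.01 -0.02] F [-3.8  1.7  7.8] grip 17.9 q6 [-0.16  1.44]
```

Request:
jog_arm(
  steps=[0,0,0,0,0,0,0.4,0,0,0,0,0,0,0.4,0,0,0,0,0,0,0.4,0,0,0,-0.02,0,0,0.4,0,0,0,-0.05,0,0,0.4,0,0,0,-0.09,0,0,0.4,0,0,0,-0.11,0,0,0.4,0,0,0,-0.11,0,0,0.4,0,0,0,-0.11,0,0,0.4],
)

```text
time_s: 42.4
position: [0.6118, -0.0638, 0.1372]
tool_rot: [0.708, -0.013, -0.706, -0.013]
ft_force: [0.5, -0.5, -0.0]
grip_width: 0.0343
```

```bash
python3 - <<'E'
from h import *
plan((.474,-.362,.11),88)
E
```

```text
t 42.4 pos [611.8 -63.8 137.2] jawyaw -92.1 tilt [ 0.02 -0.18] F [ 0.5 -0.5 -0. ] grip 34.3 q6 [-0.16  1.44]
row rot [-0.1  -0.18 -0.02] shift [0.0269 0.303  0.1269] rows>= 8
```

Request:
jog_arm(
  steps=[-91,0,0,0.027,0.303,0.127,0.38,-91,0,0,0.027,0.303,0.127,0.38,-91,0,0,0.027,0.303,0.127,0.38,-91,0,0,0.027,0.303,0.127,0.38,-91,0,0,0.027,0.303,0.127,0.38,-91,0,0,0.027,0.303,0.127,0.38,-91,0,0,0.027,0.303,0.127,0.38,-91,0,0,0.027,0.303,0.127,0.38,-91,0,0,0.027,0.303,0.127,0.38,-91,0,0,0.027,0.303,0.127,0.38,-91,0,0,0.027,0.303,0.127,0.38,-91,0,0,0.027,0.303,0.127,0.38,-91,0,0,0.027,0.303,0.127,0.38,-91,0,0,0.027,0.303,0.127,0.38,-91,0,0,0.027,0.303,0.127,0.38,-91,0,0,0.027,0.303,0.127,0.38],
)

```text
time_s: 43.73
position: [0.4735, -0.3616, 0.1087]
tool_rot: [0.506, 0.494, -0.505, 0.495]
ft_force: [0.4, -0.6, -0.1]
grip_width: 0.0323
```

```bash
python3 - <<'E'
from h import *
plan((.4745,-.362,.02),-1)
snap("top","t20",(255,160,375,215),6.5)
snap("scene","s20",(120,160,280,260),5)
E
```

```text
t 43.73 pos [ 473.5 -361.6  108.7] jawyaw -1.29 tilt [ 0.09 -0.05] F [ 0.4 -0.6 -0.1] grip 32.3 q6 [-0.72 -0.69]
row rot [-0.29 -0.05 -0.09] shift [0.0887 0.0008 0.0004] rows>= 3
```

View pics/t20.png

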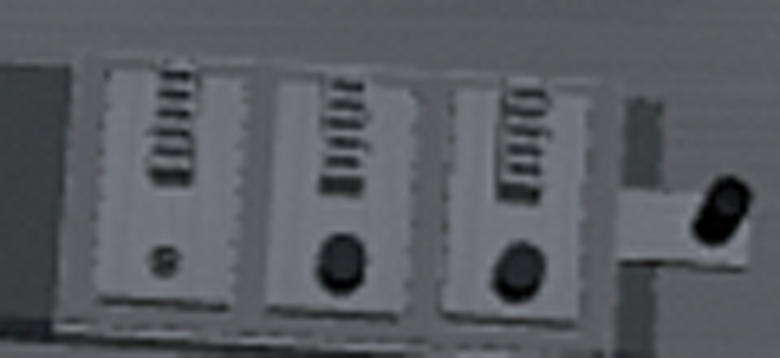

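View pics/s20.png

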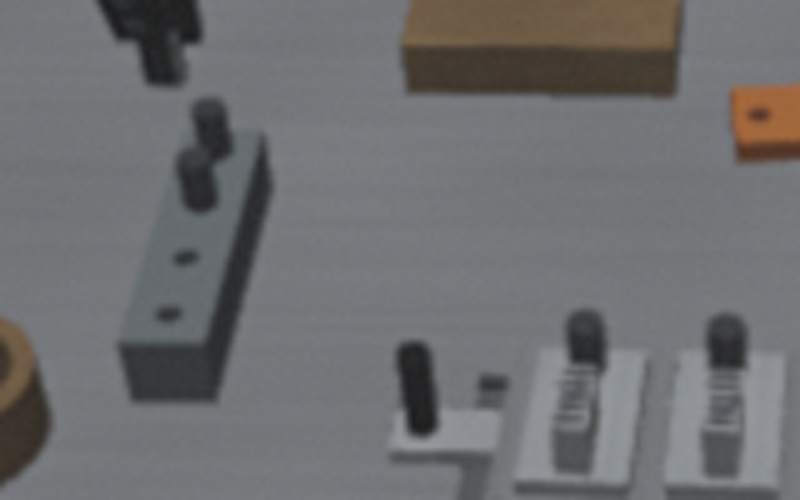

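Two pins are home. Now the third, the same way.

Request:
jog_arm(
  steps=[0,0,0,0.035,0.0008,0.0004,0.38,0,0,0,0.06,0.0008,0.0004,0.38,0,0,0,0.08,0.0008,0.0004,0.38,0,0,0,0.089,0.0008,0.0004,0.38,0,0,0,0.089,0.0008,0.0004,0.38,0,0,0,0.089,0.0008,0.0004,0,0,0,0,0.089,0.0008,0.0004,0,0,0,0,0.089,0.0008,0.0004,0,0,0,0,0.089,0.0008,0.0004,0,0,0,0,0.089,0.0008,0.0004,0],
)

```text
time_s: 44.67
position: [0.4748, -0.3626, 0.0214]
tool_rot: [0.506, 0.494, -0.505, 0.495]
ft_force: [-5.3, 0.5, 2.8]
grip_width: 0.0182
```

```bash
python3 - <<'E'
from h import *
st()
E
```

```text
t 44.67 pos [ 474.8 -362.6   21.4] jawyaw -1.24 tilt [0.15 0.04] F [-5.3  0.5  2.8] grip 18.2 q6 [-0.71 -0.69]
```

Request:
jog_arm(
  steps=[0,0,0,0,0,0,0.38,0,0,0,0,0,0,0.38,0,0,0,0,0,0,0.38,0,0,0,-0.03,0,0,0.38,0,0,0,-0.06,0,0,0.38,0,0,0,-0.06,0,0,0.45,91,0,0,-0.06,0,0,0.45,91,0,0,-0.06,0,0,0.45,91,0,0,-0.06,0,0,0.45,91,0,0,-0.06,0,0,0.45,91,0,0,-0.06,0,0,0.45,91,0,0,-0.06,0,0,0.45,91,0,0,-0.06,0,0,0.45,91,0,0,-0.06,0,0,0.45,91,0,0,-0.06,0,0,0.45,91,0,0,-0.06,0,0,0.45,91,0,0,-0.06,0,0,0.45,91,0,0,-0.06,0,0,0.45,91,0,0,-0.06,0,0,0.45,91,0,0,-0.06,0,0,0.45],
)

```text
time_s: 46.33
position: [0.4751, -0.3626, 0.0817]
tool_rot: [0.708, -0.015, -0.706, -0.014]
ft_force: [0.5, -0.2, 0.3]
grip_width: 0.0381
```

```bash
python3 - <<'E'
from h import *
plan((.4745,-.362,.02),88)
E
```

```text
t 46.33 pos [ 475.1 -362.6   81.7] jawyaw -92.41 tilt [ 0.06 -0.22] F [ 0.5 -0.2  0.3] grip 38.1 q6 [-0.71  0.9 ]
row rot [-0.41 -0.22 -0.07] shift [ 0.0617 -0.0007  0.0008] rows>= 2
```

Request:
jog_arm(
  steps=[-0.4,-0.2,0,0.025,-0.0003,0.0003,0.45,-0.4,-0.2,0,0.045,-0.0003,0.0003,0.45,-0.4,-0.2,0,0.06,-0.0003,0.0003,0.45,-0.4,-0.2,0,0.0615,-0.0003,0.0003,0.45,-0.4,-0.2,0,0.0615,-0.0003,0.0003,0.45,-0.4,-0.2,0,0.0615,-0.0003,0.0003,0,-0.4,-0.2,0,0.0615,-0.0003,0.0003,0,-0.4,-0.2,0,0.0615,-0.0003,0.0003,0,-0.4,-0.2,0,0.0615,-0.0003,0.0003,0,-0.4,-0.2,0,0.0615,-0.0003,0.0003,0,-0.4,-0.2,0,0.0615,-0.0003,0.0003,0],
)

```text
time_s: 47.25
position: [0.4759, -0.3632, 0.022]
tool_rot: [0.708, -0.013, -0.706, -0.011]
ft_force: [-0.3, -0.5, 6.3]
grip_width: 0.0182
```

```bash
python3 - <<'E'
from h import *
st()
E
```

```text
t 47.25 pos [ 475.9 -363.2   22. ] jawyaw -92.0 tilt [ 0.18 -0.17] F [-0.3 -0.5  6.3] grip 18.2 q6 [-0.71  0.89]
```

Request:
jog_arm(
  steps=[0,0,0,-0.03,0,0,0,0,0,0,-0.07,0,0,0,0,0,0,-0.11,0,0,0,0,0,0,-0.11,0,0,0,0,0,0,-0.11,0,0,0],
)

```text
time_s: 47.67
position: [0.4768, -0.3638, 0.1355]
tool_rot: [0.71, -0.015, -0.704, -0.01]
ft_force: [-0.2, 0.3, -1.5]
grip_width: 0.0175
```

```bash
python3 - <<'E'
from h import *
plan((.6138,.0084,.13),87.9)
E
```

```text
t 47.67 pos [ 476.8 -363.8  135.5] jawyaw -91.98 tilt [ 0.42 -0.46] F [-0.2  0.3 -1.5] grip 17.5 q6 [-0.71  0.89]
row rot [ 0.12 -0.46 -0.42] shift [ 0.0038 -0.3768 -0.124 ] rows>= 10
```

Request:
jog_arm(
  steps=[0,0,0,0,-0.025,-0.008,0,0,0,0,0.001,-0.06,-0.02,0,0,-0.2,-0.1,0.001,-0.095,-0.031,0,0,-0.2,-0.2,0.002,-0.13,-0.043,0,0,-0.3,-0.3,0.002,-0.165,-0.054,0,0.1,-0.4,-0.4,0.003,-0.2,-0.066,0,0.1,-0.4,-0.4,0.003,-0.235,-0.077,0,0.1,-0.4,-0.4,0.004,-0.27,-0.089,0,0.1,-0.4,-0.4,0.004,-0.305,-0.1,0,0.1,-0.4,-0.4,0.004,-0.34,-0.112,0,0.1,-0.4,-0.4,0.004,-0.377,-0.124,0,0.1,-0.4,-0.4,0.004,-0.377,-0.124,0,0.1,-0.4,-0.4,0.004,-0.377,-0.124,0,0.1,-0.4,-0.4,0.004,-0.377,-0.124,0],
)

```text
time_s: 48.83
position: [0.613, 0.0085, 0.128]
tool_rot: [-0.706, 0.013, 0.708, 0.012]
ft_force: [0.4, -0.3, -1.4]
grip_width: 0.0179
```

```bash
python3 - <<'E'
from h import *
plan((.6138,.0084,.058),87.9)
E
```

```text
t 48.83 pos [613.    8.5 128. ] jawyaw -92.06 tilt [0.04 0.1 ] F [ 0.4 -0.3 -1.4] grip 17.9 q6 [-0.05  1.56]
row rot [ 0.04  0.1  -0.04] shift [ 0.07   -0.     -0.0009] rows>= 2
```

Request:
jog_arm(
  steps=[0,0.1,0,0.025,0,-0.0009,0,0,0.1,0,0.045,0,-0.0009,0,0,0.1,0,0.058,0,-0.0009,0,0,0.1,0,0.062,0,-0.0009,0,0,0.1,0,0.066,0,-0.0009,0,0,0.1,0,0.07,0,-0.0009,0,0,0.1,0,0.07,0,-0.0009,0],
)

```text
time_s: 49.42
position: [0.614, 0.0081, 0.0583]
tool_rot: [0.707, -0.013, -0.707, -0.013]
ft_force: [-0.6, 0.2, -0.9]
grip_width: 0.0181
```

```bash
python3 - <<'E'
from h import *
plan((.6138,.0084,.04),87.9)
E
```

```text
t 49.42 pos [614.    8.1  58.3] jawyaw -92.08 tilt [ 0.04 -0.03] F [-0.6  0.2 -0.9] grip 18.1 q6 [-0.05  1.56]
row rot [ 0.02 -0.03 -0.04] shift [ 0.0183 -0.0003  0.0002] rows>= 1
```

Request:
jog_arm(
  steps=[0,0,0,0.004,-0.0003,0.0002,0,0,0,0,0.008,-0.0003,0.0002,0,0,0,0,0.012,-0.0003,0.0002,0,0,0,0,0.016,-0.0003,0.0002,0,0,0,0,0.018,-0.0003,0.0002,0,0,0,0,0.018,-0.0003,0.0002,0],
)

```text
time_s: 49.92
position: [0.6136, 0.0085, 0.0396]
tool_rot: [-0.707, 0.013, 0.707, 0.013]
ft_force: [0.8, 0.6, 0.0]
grip_width: 0.0182
```

```bash
python3 - <<'E'
from h import *
st()
E
```

```text
t 49.92 pos [613.6   8.5  39.6] jawyaw -92.07 tilt [0.03 0.01] F [0.8 0.6 0. ] grip 18.2 q6 [-0.05  1.56]
```

Request:
jog_arm(
  steps=[0,0,0,0.004,0,0,0,0,0,0,0.008,0,0,0,0,0,0,0.012,0,0,0,0,0,0,0.0148,0,0,0,0,0,0,0.0148,0,0,0],
)

```text
time_s: 50.33
position: [0.6139, 0.0086, 0.026]
tool_rot: [0.707, -0.013, -0.707, -0.013]
ft_force: [-2.8, 1.0, 7.6]
grip_width: 0.0179
```

```bash
python3 - <<'E'
from h import *
st()
E
```

```text
t 50.33 pos [613.9   8.6  26. ] jawyaw -92.07 tilt [ 0.03 -0.04] F [-2.8  1.   7.6] grip 17.9 q6 [-0.05  1.56]
```

Request:
jog_arm(
  steps=[0,0,0,0,0,0,0.4,0,0,0,0,0,0,0.4,0,0,0,0,0,0,0.4,0,0,0,-0.02,0,0,0.4,0,0,0,-0.05,0,0,0.4,0,0,0,-0.09,0,0,0.4,0,0,0,-0.11,0,0,0.4,0,0,0,-0.11,0,0,0.4,0,0,0,-0.11,0,0,0.4],
)

```text
time_s: 51.08
position: [0.6145, 0.0085, 0.1373]
tool_rot: [0.708, -0.013, -0.706, -0.013]
ft_force: [0.6, 0.1, -0.5]
grip_width: 0.0345
```

```bash
python3 - <<'E'
from h import *
plan((.6358,-.222,.12),-2.1)
snap("scene","s21",(180,170,340,270),5)
E
```

```text
t 51.08 pos [614.5   8.5 137.3] jawyaw -92.07 tilt [ 0.03 -0.2 ] F [ 0.6  0.1 -0.5] grip 34.5 q6 [-0.05  1.56]
row rot [-89.97  -0.13  -0.18] shift [ 0.0175  0.2296 -0.0296] rows>= 13
```

View pics/s21.png

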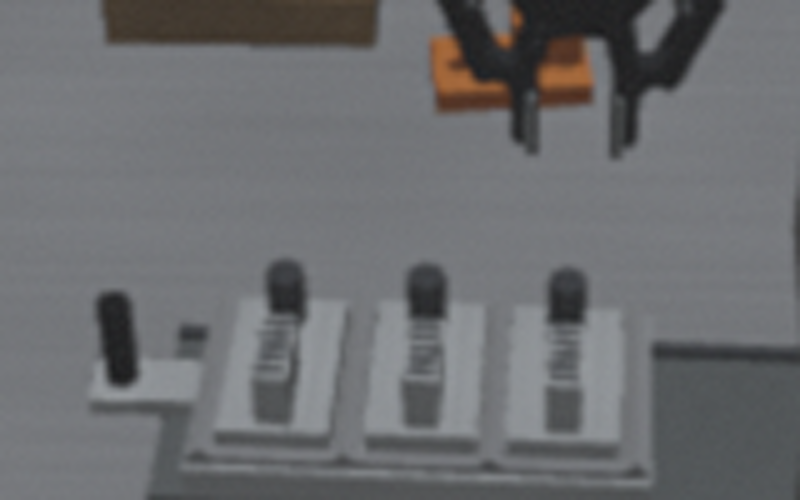

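Request:
jog_arm(
  steps=[-90,0,0,0.0175,0.264,-0.0296,0,-90,0,0,0.0175,0.264,-0.0296,0,-90,0,0,0.0175,0.264,-0.0296,0,-90,0,0,0.0175,0.264,-0.0296,0,-90,0,0,0.0175,0.264,-0.0296,0,-90,0,0,0.0175,0.264,-0.0296,0,-90,0,0,0.0175,0.264,-0.0296,0,-90,0,0,0.0175,0.264,-0.0296,0,-90,0,0,0.0175,0.264,-0.0296,0,-90,0,0,0.0175,0.264,-0.0296,0,-90,0,0,0.0175,0.264,-0.0296,0,-90,0,0,0.0175,0.264,-0.0296,0,-90,0,0,0.0175,0.264,-0.0296,0,-90,0,0,0.0175,0.264,-0.0296,0,-90,0,0,0.0175,0.264,-0.0296,0,-90,0,0,0.0175,0.264,-0.0296,0],
)

```text
time_s: 52.47
position: [0.6332, -0.2561, 0.1165]
tool_rot: [-0.509, -0.491, 0.51, -0.49]
ft_force: [-0.9, 0.5, 0.6]
grip_width: 0.0002
```

```bash
python3 - <<'E'
from h import *
plan((.6348,-.257,.022),-2.1)
snap("scene","s22",(120,120,340,280),3.6)
snap("top","t22")
E
```

```text
t 52.47 pos [ 633.2 -256.1  116.5] jawyaw -2.23 tilt [-0.12 -0.02] F [-0.9  0.5  0.6] grip 0.2 q6 [-0.44 -0.4 ]
row rot [-0.13 -0.02  0.12] shift [0.0945 0.0019 0.0009] rows>= 3
```

View pics/s22.png

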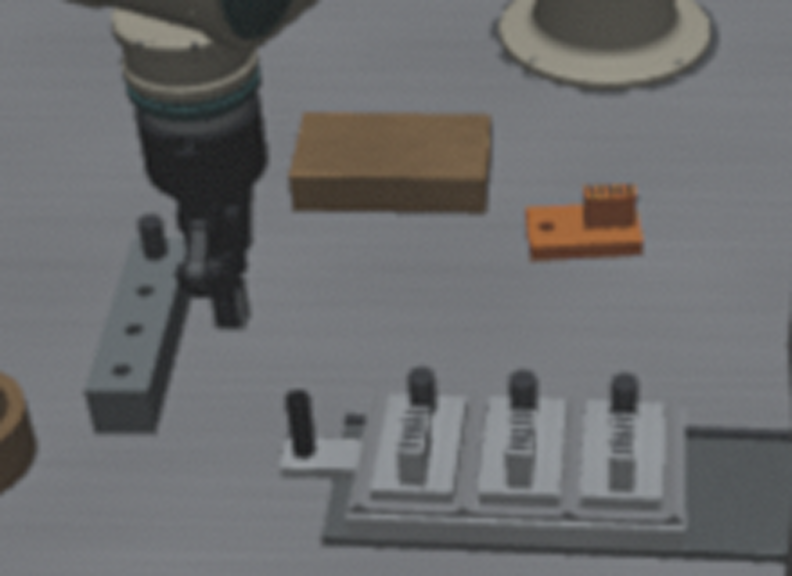

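View pics/t22.png

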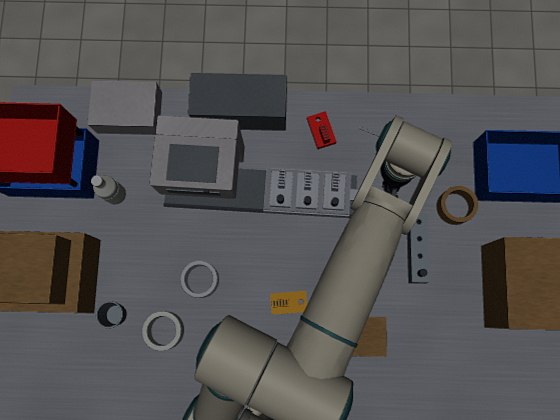

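Request:
jog_arm(
  steps=[0,0,0.1,0.035,0.002,0.001,0,0,0,0.1,0.065,0.002,0.001,0,0,0,0.1,0.085,0.002,0.001,0,0,0,0.1,0.094,0.002,0.001,0,0,0,0.1,0.094,0.002,0.001,0],
)

```text
time_s: 52.98
position: [0.6338, -0.2566, 0.0201]
tool_rot: [-0.509, -0.492, 0.51, -0.489]
ft_force: [-0.4, -0.2, -1.1]
grip_width: -0.0007
```

```bash
python3 - <<'E'
from h import *
st()
snap("scene","s23",(160,140,280,260),6)
E
```

```text
t 52.98 pos [ 633.8 -256.6   20.1] jawyaw -2.21 tilt [-0.23 -0.11] F [-0.4 -0.2 -1.1] grip -0.7 q6 [-0.44 -0.4 ]
```

View pics/s23.png

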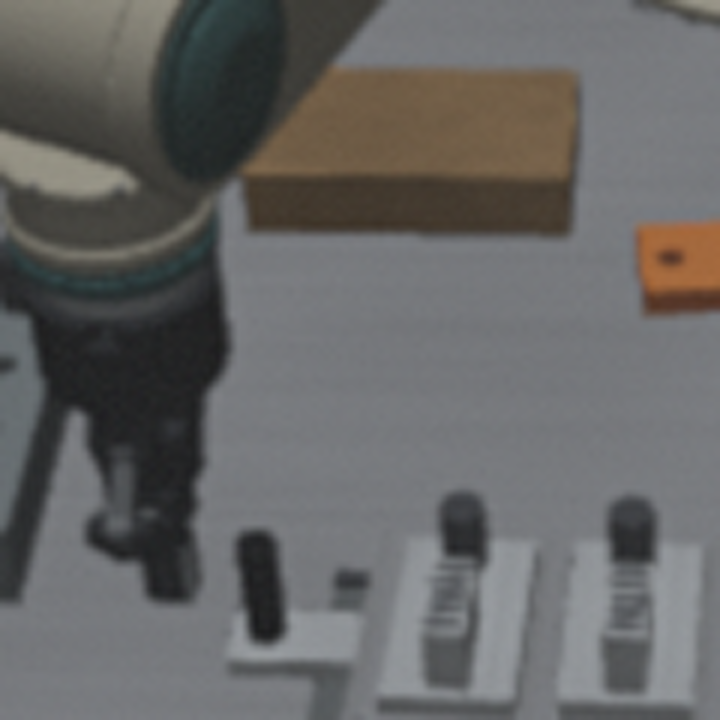

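```bash
python3 - <<'E'
from h import *
for z in (.053,.2,.25,.3): print(z,proj("scene",[[.634,-.20,z],[.634,-.2566,z]]).round(1).tolist())
E
```

```text
0.053 [[211.2, 239.2], [188.9, 238.9]]
0.2 [[205.9, 194.1], [181.6, 193.8]]
0.25 [[203.8, 176.9], [178.9, 176.6]]
0.3 [[201.7, 158.7], [175.9, 158.3]]
```

Request:
jog_arm(
  steps=[0,0,0.2,0,0.001,-0.005,0,0,0,0.2,0,0.001,-0.01,0,0,0,0.2,0,0.001,-0.015,0,0,0,0.2,0,0.001,-0.02,0,0,0,0.2,0,0.001,-0.027,0,0,0,0.2,0,0.001,-0.035,0,0,0,0.2,0,0.001,-0.045,0,0,0,0.2,0,0.001,-0.055,0,0,0,0.2,0,0.001,-0.067,0,0,0,0.2,0,0.001,-0.08,0,0,0,0.2,0,0.001,-0.09,0,0,0,0.2,0,0.001,-0.1,0,0,0,0.2,0,0.001,-0.105,0,0,0,0.2,0,0.001,-0.105,0],
)

```text
time_s: 54.2
position: [0.64, -0.1504, 0.0226]
tool_rot: [0.51, 0.49, -0.508, 0.491]
ft_force: [-1.0, -0.1, 0.9]
grip_width: -0.0003
```

```bash
python3 - <<'E'
from h import *
st()
snap("scene","s24",(180,140,380,290),4)
E
```

```text
t 54.2 pos [ 640.  -150.4   22.6] jawyaw -2.11 tilt [ 0.13 -0.09] F [-1.  -0.1  0.9] grip -0.3 q6 [-0.29 -0.25]
```

View pics/s24.png

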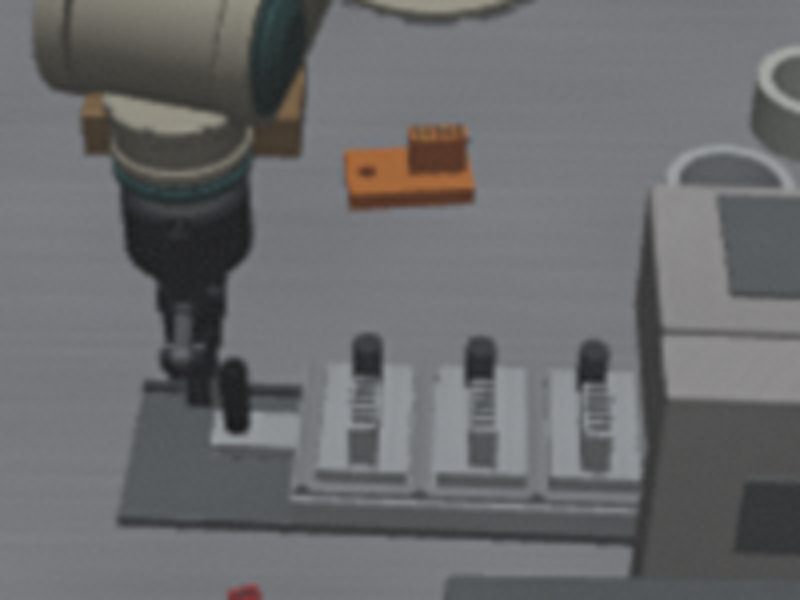

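Request:
jog_arm(
  steps=[0,0,0,0,0,-0.006,0,0,0,0,0,0,-0.014,0,0,0,0,0,0,-0.024,0,0,0,0,0,0,-0.034,0,0,0,0,0,0,-0.044,0,0,0,0,0,0,-0.054,0,0,0,0,0,0,-0.064,0,0,0,0,0,0,-0.074,0,0,0,0,0,0,-0.084,0,0,0,0,0,0,-0.094,0,0,0,0,0,0,-0.104,0,0,0,0,0,0,-0.114,0,0,0,0,0,0,-0.122,0,0,0,0,0,0,-0.13,0,0,0,0,0,0,-0.138,0,0,0,0,0,0,-0.144,0,0,0,0,0,0,-0.15,0,0,0,0,0,0,-0.155,0,0,0,0,0,0,-0.155,0],
)

```text
time_s: 55.83
position: [0.6455, 0.0056, 0.0226]
tool_rot: [0.51, 0.491, -0.508, 0.491]
ft_force: [-0.0, -0.4, -0.4]
grip_width: 0.0002
```

```bash
python3 - <<'E'
from h import *
st()
snap("scene","s25",(220,130,420,280),4)
E
```

```text
t 55.83 pos [645.5   5.6  22.6] jawyaw -2.07 tilt [ 0.1  -0.18] F [-0.  -0.4 -0.4] grip 0.2 q6 [-0.05 -0.01]
```

View pics/s25.png

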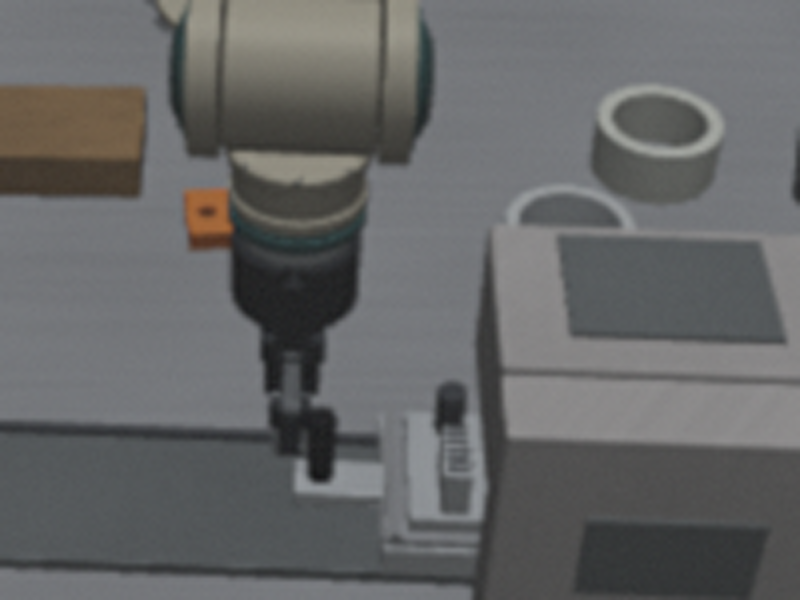

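Request:
jog_arm(
  steps=[0,0,0,0,0,-0.004,0,0,0,0,0,0,-0.008,0,0,0,0,0,0,-0.012,0,0,0,0,0,0,-0.016,0,0,0,0,0,0,-0.02,0,0,0,0,0,0,-0.02,0],
)

```text
time_s: 56.38
position: [0.6465, 0.0265, 0.0232]
tool_rot: [0.511, 0.491, -0.507, 0.491]
ft_force: [0.5, -0.7, -0.9]
grip_width: -0.0002
```

```bash
python3 - <<'E'
from h import *
st()
E
```

```text
t 56.38 pos [646.5  26.5  23.2] jawyaw -2.03 tilt [ 0.15 -0.24] F [ 0.5 -0.7 -0.9] grip -0.2 q6 [-0.02  0.02]
```

Request:
jog_arm(
  steps=[0,0,0,0,0,-0.003,0,0,0,0,0,0,-0.006,0,0,0,0,0,0,-0.009,0,0,0,0,0,0,-0.009,0],
)

```text
time_s: 56.72
position: [0.6465, 0.0268, 0.0234]
tool_rot: [-0.508, -0.487, 0.512, -0.492]
ft_force: [-3.6, -33.8, 1.6]
grip_width: -0.0001
```

```bash
python3 - <<'E'
from h import *
st()
E
```

```text
t 56.72 pos [646.5  26.8  23.4] jawyaw -2.33 tilt [0.08 0.52] F [ -3.6 -33.8   1.6] grip -0.1 q6 [-0.01  0.03]
```

The stop shows 34 N of reaction at y = 26.8 mm, where I had predicted about 28. I'll back off clear and check.

Request:
jog_arm(
  steps=[0,0,0,0,0,0.01,0,0,0,0,0,0,0.03,0,0,0,0,0,0,0.06,0,0,0,0,-0.03,0,0.08,0,0,0,0,-0.06,0,0.1,0,0,0,0,-0.1,0,0.12,0,0,0,0,-0.14,0,0.14,0,0,0,0,-0.15,0,0.17,0,0,0,0,-0.15,-0.03,0.2,0,0,0,0,-0.15,-0.06,0.23,0,0,0,0,-0.15,-0.09,0.25,0,0,0,0,-0.15,-0.12,0.25,0,0,0,0,-0.15,-0.12,0.25,0],
)

```text
time_s: 57.8
position: [0.5121, -0.2169, 0.1747]
tool_rot: [-0.509, -0.488, 0.513, -0.49]
ft_force: [-1.1, -0.3, -0.8]
grip_width: -0.0001
```

```bash
python3 - <<'E'
from h import *
st()
snap("scene","s26",(220,130,420,290),4)
snap("top","t26",(140,90,400,260),3)
raw=cv2.imread("pics/t26_raw.png")
uv=np.array([(0,0)])
print("expected handle full-in px", proj("top",[[.646,.047,.087]]), proj("scene",[[.646,.047,.087]]))
E
```

```text
t 57.8 pos [ 512.1 -216.9  174.7] jawyaw -2.48 tilt [-0.07  0.41] F [-1.1 -0.3 -0.8] grip -0.1 q6 [-0.46 -0.42]
expected handle full-in px [[265.70666904 183.417703  ]] [[309.02605511 233.80068176]]
```

View pics/s26.png

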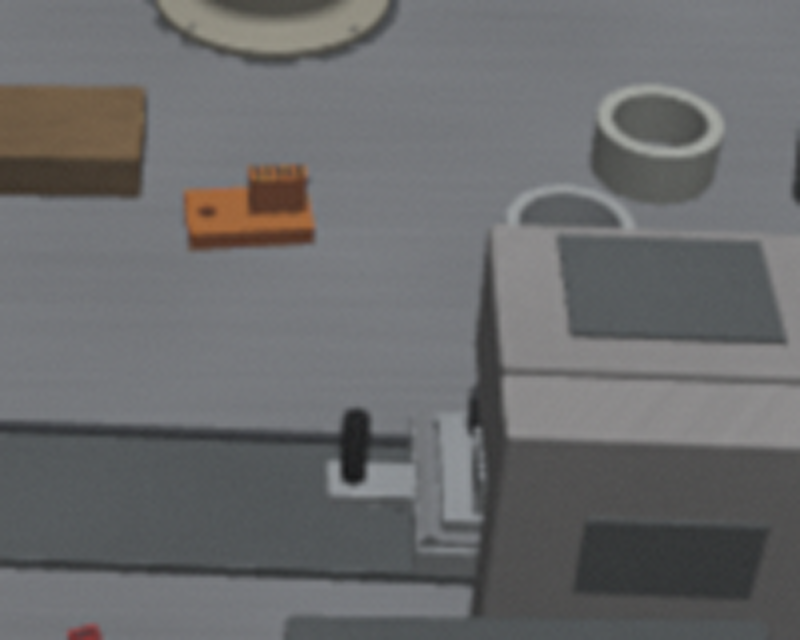

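View pics/t26.png

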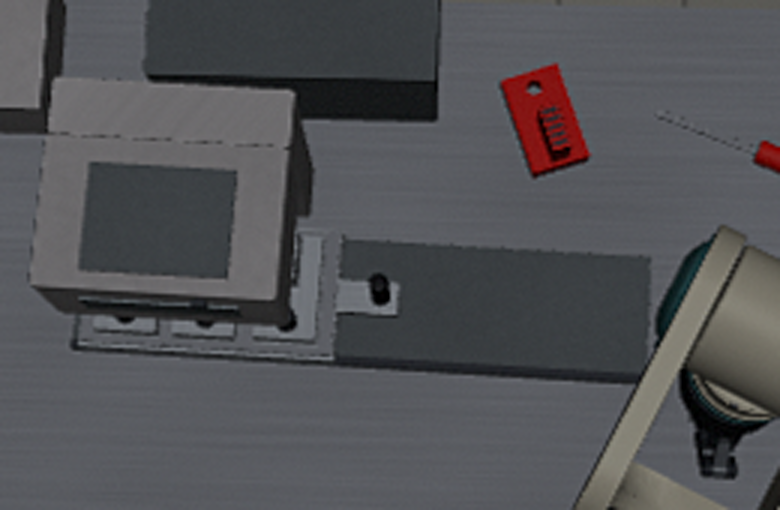

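```bash
python3 - <<'E'
from h import *
raw=cv2.imread("pics/t26_raw.png"); crop(raw,"t26b",(160,165,290,215),6)
print(back("top",[(266.7,184.3)],.087), back("top",[(266.5,184.6)],.087))
E
```

```text
[[0.64368275 0.04431512 0.087     ]] [[0.64285959 0.04481293 0.087     ]]
```

View pics/t26b.png

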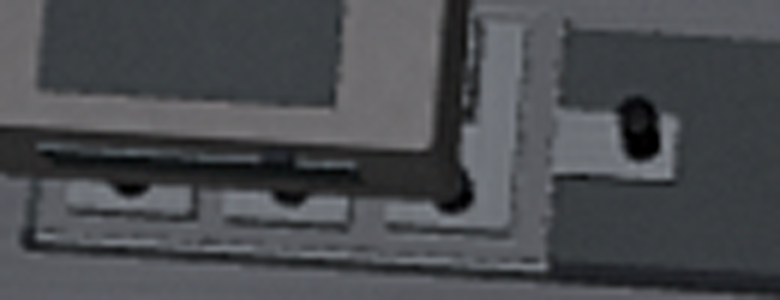

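```bash
python3 - <<'E'
from h import *
a=cv2.imread("pics/s22_raw.png"); b=cv2.imread("pics/s26_raw.png"); ta=cv2.imread("pics/t16_raw.png"); tb=cv2.imread("pics/t26_raw.png")
def darkc(im,box,th):
    g=cv2.cvtColor(im,cv2.COLOR_BGR2GRAY)[box[1]:box[3],box[0]:box[2]]; n,l,s,c=cv2.connectedComponentsWithStats((g<th).astype(np.uint8)); i=1+np.argmax(s[1:,4]); return s[i]+[box[0],box[1],0,0,0], c[i]+box[:2]
for nm,im,bx in (("s",a,(192,224,215,252)),("s",b,(298,228,320,255)),("t",ta,(358,183,374,202)),("t",tb,(260,178,273,195))):
    s,c=darkc(im,np.array(bx),38); print(nm,s,c, back("scene" if nm=="s" else "top",[c],.0595))
E
```

```text
s [201 232   5  14  43] [203.         238.90697674] [[ 0.63997658 -0.21939333  0.0595    ]]
s [306 235   6  15  59] [307.96610169 242.57627119] [[0.64913589 0.04558848 0.0595    ]]
t [362 187   8  11  56] [365.71428571 192.03571429] [[ 0.63619387 -0.21904292  0.0595    ]]
t [263 181   7  11  54] [266.16666667 185.66666667] [[0.64696625 0.04695392 0.0595    ]]
```

```bash
python3 - <<'E'
from h import *
st(); print(r.sign_off())
E
```

```text
t 57.9 pos [ 516.  -216.4  176.1] jawyaw -2.35 tilt [0.17 0.48] F [-0.4 -0.7  0.2] grip -0.3 q6 [-0.46 -0.42]
the job is handed in; nothing more can be done
None
```

The job is handed in at about 58 s. I pulled the shuttle out to its stop and seated the three silver blocks, one in each pocket. I locked each with a pin, leaving one spare in the rack, then pushed the loaded shuttle in to its inner stop. No verdict is reported.

**What the last checks showed**
- **Blocks:** each touched down at the height expected for flat on the pocket floor.
- **Pins:** all three went in with almost no force. They stopped at a reported 25.9 to 26.1 mm, where head-on-block was predicted.
- **Shuttle in:** it met the stop with 34 N of reaction. In the pictures the handle is at y of about 46 mm, against about 46 to 48 mm expected.
- **Surroundings:** I saw no knock against the head. The look-alikes and tape rolls stand where they did. The arm was clear and touching nothing at hand-in.

**What disagreed**
- **Height reading:** the reported tool height was about 33 mm too low compared with a touch on a block rib and with the pictures. Before I found this, the first grip held only the top of the handle post. My first close on a block missed above its rib, and the shut fingers then pressed on that rib with about 23 N.
- **Shuttle out:** the pull reached its stop with about 40 N of reaction. After I let go of the handle, the pictures put the shuttle about 3 to 5 mm back from there. The blocks and pins were loaded with it in that position.

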